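# Prop the warming cabinet open, lid the sample pots, shut it again

### The job

Lift the hood of the warming cabinet right up, swing the prop rod at its side up and ease the hood down onto it so that the rod's ball tip sits in the socket and holds the hood by itself. Only then put a lid on every pot in the cabinet, plug down, seated flat on its rim (spare lids stay on the bench). Finally lift the hood off, fold the rod all the way down and lower the hood fully shut without letting it drop; knock nothing over.

Things in the scene. Friction and masses are not known exactly. Their poses are not given: they have to be found in the camera images.
- cabinet: White bench-top warming cabinet, 252 mm deep (x), 376 mm wide (y), fixed. Origin: centre of its underside, on the bench; x points from its front (robot side) to its rear, y to its left, z up. Chamber under the hood: x -72 to +75, y -180 to +180 mm, floor at z = 8 mm, wall tops at z = 85 mm; behind it a solid deck 85 mm high.
- hood (a joint): Hood hinge angle, rad: 0 = shut (level), grows as the front edge is lifted, 1.62 = stop, just past upright. Hood: 0.9 kg, clear window in a grey frame, 200 mm from hinge to front edge, 376 mm wide, 8 mm thick. It stays up by itself only above about 1.53 rad; below that it sinks shut unless held or propped. About 5 N at the handle lifts it. Resting on the prop it reads about 1.35.
- hood_hinge (a point): Middle of the hood's hinge line, which runs along the cabinet's y axis, at cabinet x = +120 mm, z = 90 mm. Its axes turn with the hood: its -x points from the hinge to the handle.
- handle (a point): Middle of the hood's handle: a round black bar 12 mm thick, 156 mm free length along the cabinet's y axis, 245 mm from the hinge, in front of the hood's front edge and the cabinet's front wall (37 mm clear), in the hood's plane. It can be pinched from above at every hood angle and turns between the fingers.
- prop (a joint): Prop rod angle, rad: 0 = lying level, pointing to the cabinet's front (-x); grows as the tip swings up and to the rear; pi/2 = upright; its own stop is at 2.35. It turns freely: let go short of upright it falls back down, past upright it falls to the rear until its tip leans on the raised hood's ear. In the socket it reads about 1.95.
- prop_pivot (a point): Pivot of the prop rod, outside the cabinet's left (+y) wall: cabinet x = +20, y = +205, z = 60 mm; the pivot axis is along the cabinet's y. The rod is a 10 mm thick steel rod, 12 mm clear of the cabinet's side wall, 80 g.
- prop_grip (a point): Grip of the prop rod: a round black cross bar 12 mm thick that sticks out 88 mm from the rod to the left (+y of the cabinet, parallel to the pivot axis), 140 mm from the pivot. The point is on the bar's axis, 65 mm out from the rod (cabinet y = +270 mm; the hood's ear ends at +224). Pinched from above with the fingers on its front and rear it turns between them as the rod swings.
- prop_tip (a point): Centre of the 14 mm ball at the free end of the prop rod, 166.5 mm from the pivot.
- socket (a point): Where the centre of the rod's ball sits in the socket: the corner under the steel ear on the hood's left side, 130 mm from the hinge line, 10 mm under the ear's mid-plane. Ear: 90-140 mm from the hinge, 6 mm thick; a cleat 21 mm tall under it starts 137 mm from the hinge. With the rod leaning past upright on the ear, lowering the hood slides the ball outward until the cleat catches it.
- pot1: Open aluminium sample pot standing in the chamber, 68 mm across, 35 mm tall, wall 4 mm (inside 60 mm across). Origin: centre of its underside, z up. 2 to 4 of the 4 are present. 0.18 kg.
- pot2: Open aluminium sample pot standing in the chamber, 68 mm across, 35 mm tall, wall 4 mm (inside 60 mm across). Origin: centre of its underside, z up. 2 to 4 of the 4 are present. 0.18 kg.
- pot3: Open aluminium sample pot standing in the chamber, 68 mm across, 35 mm tall, wall 4 mm (inside 60 mm across). Origin: centre of its underside, z up. 2 to 4 of the 4 are present. 0.18 kg.
- pot4: Open aluminium sample pot standing in the chamber, 68 mm across, 35 mm tall, wall 4 mm (inside 60 mm across). Origin: centre of its underside, z up. 2 to 4 of the 4 are present. 0.18 kg.
- lid1: Loose aluminium lid: plug 53 mm across (tapering to 46 mm) and 8 mm deep below a flange 74 mm across and 4 mm thick, and a black ball knob 22 mm across whose centre is 32 mm above the plug's underside. Origin: centre of the plug's underside, z up. Seated, the flange lies on the pot's rim and the origin is 27 mm above the pot's underside. 70 g. All lids are alike; all 4 are always present, on the bench to the right.
- lid2: Loose aluminium lid: plug 53 mm across (tapering to 46 mm) and 8 mm deep below a flange 74 mm across and 4 mm thick, and a black ball knob 22 mm across whose centre is 32 mm above the plug's underside. Origin: centre of the plug's underside, z up. Seated, the flange lies on the pot's rim and the origin is 27 mm above the pot's underside. 70 g. All lids are alike; all 4 are always present, on the bench to the right.
- lid3: Loose aluminium lid: plug 53 mm across (tapering to 46 mm) and 8 mm deep below a flange 74 mm across and 4 mm thick, and a black ball knob 22 mm across whose centre is 32 mm above the plug's underside. Origin: centre of the plug's underside, z up. Seated, the flange lies on the pot's rim and the origin is 27 mm above the pot's underside. 70 g. All lids are alike; all 4 are always present, on the bench to the right.
- lid4: Loose aluminium lid: plug 53 mm across (tapering to 46 mm) and 8 mm deep below a flange 74 mm across and 4 mm thick, and a black ball knob 22 mm across whose centre is 32 mm above the plug's underside. Origin: centre of the plug's underside, z up. Seated, the flange lies on the pot's rim and the origin is 27 mm above the pot's underside. 70 g. All lids are alike; all 4 are always present, on the bench to the right.
- amber: Bystander: brown glass bottle, 68 mm across, 150 mm tall. Origin: centre of its underside.
- reagent: Bystander: clear glass bottle with an orange cap, 76 mm across, 170 mm tall. Origin: centre of its underside.
- beaker: Bystander: empty clear glass beaker, 84 mm across, 100 mm tall. Origin: centre of its underside.
- jar: Bystander: small white plastic jar, 44 mm across, 55 mm tall. Origin: centre of its underside.
- dish: Bystander: small white bowl, 60 mm across, 20 mm tall. Origin: centre of its underside.
- spatula: Bystander: steel spatula 150 mm long, lying on the bench.
There are look-alikes about, which are no part of the job. Leave any blue or green look-alike of the lid3 alone.

How it is judged:
On the way, in this order (a step that is already met when the one before it is completed fails the run):
1. the hood has been lifted right up, beyond the propping height (above 1.48 rad) (value of joint hood above 1.48 rad), for 0.1 s.
2. the hood rests on the prop rod, the rod's ball in the socket, and the robot has let go of both (value of joint hood between 1.28 and 1.42 rad and value of joint prop between 1.8 and 2.1 rad and distance between prop_tip and socket below 0.01 m and contact force between prop and hood above 0.3 N and contact force between the fingers and hood below 0.05 N and contact force between the fingers and prop below 0.05 N and velocity of joint hood between -0.1 and 0.1 rad/s), for 0.4 s.
3. every pot that is present has a lid seated level on it (((horizontal distance between lid1 and pot1 below 0.007 m and z of lid1 in the frame of pot1 between 0.024 and 0.03 m and angle between lid1's own z axis and vertical below 0.06 rad and linear speed of lid1 below 0.02 m/s) or (horizontal distance between lid2 and pot1 below 0.007 m and z of lid2 in the frame of pot1 between 0.024 and 0.03 m and angle between lid2's own z axis and vertical below 0.06 rad and linear speed of lid2 below 0.02 m/s) or (horizontal distance between lid3 and pot1 below 0.007 m and z of lid3 in the frame of pot1 between 0.024 and 0.03 m and angle between lid3's own z axis and vertical below 0.06 rad and linear speed of lid3 below 0.02 m/s) or (horizontal distance between lid4 and pot1 below 0.007 m and z of lid4 in the frame of pot1 between 0.024 and 0.03 m and angle between lid4's own z axis and vertical below 0.06 rad and linear speed of lid4 below 0.02 m/s)) and angle between each of pot1, pot2, pot3, pot4's own z axis and vertical below 0.06 rad and x of pot1 in the frame of cabinet between -0.072 and 0.075 m and y of pot1 in the frame of cabinet between -0.18 and 0.18 m and z of each of pot1, pot2, pot3, pot4 in the frame of cabinet below 0.015 m and ((horizontal distance between lid1 and pot2 below 0.007 m and z of lid1 in the frame of pot2 between 0.024 and 0.03 m and angle between lid1's own z axis and vertical below 0.06 rad and linear speed of lid1 below 0.02 m/s) or (horizontal distance between lid2 and pot2 below 0.007 m and z of lid2 in the frame of pot2 between 0.024 and 0.03 m and angle between lid2's own z axis and vertical below 0.06 rad and linear speed of lid2 below 0.02 m/s) or (horizontal distance between lid3 and pot2 below 0.007 m and z of lid3 in the frame of pot2 between 0.024 and 0.03 m and angle between lid3's own z axis and vertical below 0.06 rad and linear speed of lid3 below 0.02 m/s) or (horizontal distance between lid4 and pot2 below 0.007 m and z of lid4 in the frame of pot2 between 0.024 and 0.03 m and angle between lid4's own z axis and vertical below 0.06 rad and linear speed of lid4 below 0.02 m/s)) and x of pot2 in the frame of cabinet between -0.072 and 0.075 m and y of pot2 in the frame of cabinet between -0.18 and 0.18 m and ((horizontal distance between lid1 and pot3 below 0.007 m and z of lid1 in the frame of pot3 between 0.024 and 0.03 m and angle between lid1's own z axis and vertical below 0.06 rad and linear speed of lid1 below 0.02 m/s) or (horizontal distance between lid2 and pot3 below 0.007 m and z of lid2 in the frame of pot3 between 0.024 and 0.03 m and angle between lid2's own z axis and vertical below 0.06 rad and linear speed of lid2 below 0.02 m/s) or (horizontal distance between lid3 and pot3 below 0.007 m and z of lid3 in the frame of pot3 between 0.024 and 0.03 m and angle between lid3's own z axis and vertical below 0.06 rad and linear speed of lid3 below 0.02 m/s) or (horizontal distance between lid4 and pot3 below 0.007 m and z of lid4 in the frame of pot3 between 0.024 and 0.03 m and angle between lid4's own z axis and vertical below 0.06 rad and linear speed of lid4 below 0.02 m/s)) and x of pot3 in the frame of cabinet between -0.072 and 0.075 m and y of pot3 in the frame of cabinet between -0.18 and 0.18 m and ((horizontal distance between lid1 and pot4 below 0.007 m and z of lid1 in the frame of pot4 between 0.024 and 0.03 m and angle between lid1's own z axis and vertical below 0.06 rad and linear speed of lid1 below 0.02 m/s) or (horizontal distance between lid2 and pot4 below 0.007 m and z of lid2 in the frame of pot4 between 0.024 and 0.03 m and angle between lid2's own z axis and vertical below 0.06 rad and linear speed of lid2 below 0.02 m/s) or (horizontal distance between lid3 and pot4 below 0.007 m and z of lid3 in the frame of pot4 between 0.024 and 0.03 m and angle between lid3's own z axis and vertical below 0.06 rad and linear speed of lid3 below 0.02 m/s) or (horizontal distance between lid4 and pot4 below 0.007 m and z of lid4 in the frame of pot4 between 0.024 and 0.03 m and angle between lid4's own z axis and vertical below 0.06 rad and linear speed of lid4 below 0.02 m/s)) and x of pot4 in the frame of cabinet between -0.072 and 0.075 m and y of pot4 in the frame of cabinet between -0.18 and 0.18 m and contact force between the fingers and lid1 below 0.05 N and contact force between the fingers and lid2 below 0.05 N and contact force between the fingers and lid3 below 0.05 N and contact force between the fingers and lid4 below 0.05 N), for 0.3 s.
4. the rod is folded down while the hood is still up (value of joint prop below 0.15 rad and value of joint hood above 1.2 rad), for 0.1 s.
At the end, for the whole second after the job is handed in: Hood fully shut (under 0.03 rad), rod folded down (under 0.08 rad); every present pot upright in the chamber with a released lid on it, within 7 mm of its axis and 3 mm of its seated height, tilted under 0.06 rad, at rest. Lids not on a pot are not in the chamber (all of step 3 and value of joint hood below 0.03 rad and value of joint prop below 0.08 rad and ((horizontal distance between lid1 and pot1 below 0.007 m and z of lid1 in the frame of pot1 between 0.024 and 0.03 m and angle between lid1's own z axis and vertical below 0.06 rad and linear speed of lid1 below 0.02 m/s) or (horizontal distance between lid1 and pot2 below 0.007 m and z of lid1 in the frame of pot2 between 0.024 and 0.03 m and angle between lid1's own z axis and vertical below 0.06 rad and linear speed of lid1 below 0.02 m/s) or (horizontal distance between lid1 and pot3 below 0.007 m and z of lid1 in the frame of pot3 between 0.024 and 0.03 m and angle between lid1's own z axis and vertical below 0.06 rad and linear speed of lid1 below 0.02 m/s) or (horizontal distance between lid1 and pot4 below 0.007 m and z of lid1 in the frame of pot4 between 0.024 and 0.03 m and angle between lid1's own z axis and vertical below 0.06 rad and linear speed of lid1 below 0.02 m/s) or y of lid1 in the frame of cabinet below -0.2 m or x of lid1 in the frame of cabinet below -0.1 m) and ((horizontal distance between lid2 and pot1 below 0.007 m and z of lid2 in the frame of pot1 between 0.024 and 0.03 m and angle between lid2's own z axis and vertical below 0.06 rad and linear speed of lid2 below 0.02 m/s) or (horizontal distance between lid2 and pot2 below 0.007 m and z of lid2 in the frame of pot2 between 0.024 and 0.03 m and angle between lid2's own z axis and vertical below 0.06 rad and linear speed of lid2 below 0.02 m/s) or (horizontal distance between lid2 and pot3 below 0.007 m and z of lid2 in the frame of pot3 between 0.024 and 0.03 m and angle between lid2's own z axis and vertical below 0.06 rad and linear speed of lid2 below 0.02 m/s) or (horizontal distance between lid2 and pot4 below 0.007 m and z of lid2 in the frame of pot4 between 0.024 and 0.03 m and angle between lid2's own z axis and vertical below 0.06 rad and linear speed of lid2 below 0.02 m/s) or y of lid2 in the frame of cabinet below -0.2 m or x of lid2 in the frame of cabinet below -0.1 m) and ((horizontal distance between lid3 and pot1 below 0.007 m and z of lid3 in the frame of pot1 between 0.024 and 0.03 m and angle between lid3's own z axis and vertical below 0.06 rad and linear speed of lid3 below 0.02 m/s) or (horizontal distance between lid3 and pot2 below 0.007 m and z of lid3 in the frame of pot2 between 0.024 and 0.03 m and angle between lid3's own z axis and vertical below 0.06 rad and linear speed of lid3 below 0.02 m/s) or (horizontal distance between lid3 and pot3 below 0.007 m and z of lid3 in the frame of pot3 between 0.024 and 0.03 m and angle between lid3's own z axis and vertical below 0.06 rad and linear speed of lid3 below 0.02 m/s) or (horizontal distance between lid3 and pot4 below 0.007 m and z of lid3 in the frame of pot4 between 0.024 and 0.03 m and angle between lid3's own z axis and vertical below 0.06 rad and linear speed of lid3 below 0.02 m/s) or y of lid3 in the frame of cabinet below -0.2 m or x of lid3 in the frame of cabinet below -0.1 m) and ((horizontal distance between lid4 and pot1 below 0.007 m and z of lid4 in the frame of pot1 between 0.024 and 0.03 m and angle between lid4's own z axis and vertical below 0.06 rad and linear speed of lid4 below 0.02 m/s) or (horizontal distance between lid4 and pot2 below 0.007 m and z of lid4 in the frame of pot2 between 0.024 and 0.03 m and angle between lid4's own z axis and vertical below 0.06 rad and linear speed of lid4 below 0.02 m/s) or (horizontal distance between lid4 and pot3 below 0.007 m and z of lid4 in the frame of pot3 between 0.024 and 0.03 m and angle between lid4's own z axis and vertical below 0.06 rad and linear speed of lid4 below 0.02 m/s) or (horizontal distance between lid4 and pot4 below 0.007 m and z of lid4 in the frame of pot4 between 0.024 and 0.03 m and angle between lid4's own z axis and vertical below 0.06 rad and linear speed of lid4 below 0.02 m/s) or y of lid4 in the frame of cabinet below -0.2 m or x of lid4 in the frame of cabinet below -0.1 m)); the robot touches nothing.
It fails at once if a bystander (bottle, beaker or jar) is knocked over (angle between any of amber, reagent, beaker, jar's own z axis and vertical above 0.7 rad).
It fails at once if the hood drops (swings down faster than 3 rad/s) (velocity of joint hood below -3 rad/s).
Of pot1, pot2, pot3, pot4 only 2 to 4 are there at a start; the rules pass over those that are not, and their reading is None.
At some moment in a run one of lid1, lid2, lid3, lid4 may be knocked a few centimetres aside while the robot is not near it.
It also fails if it takes over 210 s, if anything falls off the work surface, if the arm or the gripper's body presses on something with over 40 N, if the wrist force passes 120 N, or if a joint passes its speed limit or range.

### The arm

A 7-joint arm with a two-finger parallel gripper is mounted at the origin on the work surface. World frame = base frame: x ahead of the robot, y to its left, z up, the work surface at z = 0. Lengths are in m, angles in rad, forces in N, time in s.
With the tool pointing down it reaches from about 0.4 to 0.85 m from the base axis. Payload 10.4 kg.
Tool frame: the origin (TCP) lies at the very end of the fingers, on their centre line; the grasp point (between the pads) lies manip.hold_point_z behind it (manip.hold_point_z is the distance from the TCP to the grasp point, in m); z points along the fingers, x is the direction in which the jaws open and shut, and the axes are right-handed (so a half turn about z gives the same grasp; the last joint's range is limited). The gripper opens to 85 mm and grips with 20 to 120 N. Pads are 22 mm wide; open, the fingers measure 114 mm over their backs; the gripper's body (76 mm by 85 mm) begins 54 mm behind the grasp point. The pads swing forward as they close: fully open they stand 13 mm farther back than shut.
Start: joints at [1.228, 0.332, -0.065, 1.46, 0.022, 1.35, -0.088], TCP at [0.197, -0.593, 0.231] pointing down, gripper open.
Joint ranges: [-2.6, 2.6], [-0.5, 2.12], [-1.47, 1.34], [0.16, 2.42], [-1.27, 4.41], [0.06, 2.06], [-2.6, 2.6]. Speed limits (rad/s): [2.22, 2.22, 2.79, 2.79, 3.14, 3.14, 3.14].

### API

Orientations are given as a unit quaternion [x, y, z, w].
In Python, from workcell import readout, camera, camera_info, manip gives the robot as it stands.
- The arm moves only by the tool play_rows, never from a script. Its argument "rows" is a list of rows, each a list of 3 entries, a list of its own where there are three numbers: the shift along the world's x, y, z in mm, then the turn, a rotation vector about the world's x, y, z in degrees, then the finger opening in mm, from 0 to 85.4. In form: [[[tx, ty, tz], [rx, ry, rz], fingers], ...]. A call has 1 to 12 rows; each row shifts and turns the commanded pose from where the row before left it; what a row does not reach is not made up. A row lasts 1/8 s, in which the tool goes at most 62.5 mm and 10.7 degrees, less where a joint would pass 70% of its speed; a pose out of reach is approached as far as the arm can. A call with a gripper value outside its range is refused whole. The fingers move at their own pace and stop on an object; "force" is the grip in N (left out, the last holds). Time passes only in rows, so rows that do not move let the fingers close. It gives the time, the measured TCP pose, the force and the opening at its end, in the units of the state.
- readout.get_obs(): the state, without advancing time (a new reading comes with each control period).
- camera(name): name is "scene" or "top"; returns the picture (480x640x3 uint8, blue, green, red); there is no depth.
- camera_info(name): a dict with "fx", "fy", "cx", "cy" (pixels), "k1" (the pictures are not rectified: a ray, as slopes to the right and down, at radius r is drawn at 1 + k1 r^2 times it, then the intrinsics apply), "world_from_camera" (4x4, takes a point from camera to world coordinates). Camera axes: x right, y up, looking along -z (the intrinsics and any distortion apply to the point x, -y, -z); pixel columns grow to the right and rows downward; lengths in m; the calibration is good to about 2 mm. A picture is of the moment at which its call begins. camera_info takes no time and is no camera call.
- manip.hand_in(): hands the job in, once; it reports no verdict.
The state is a dict: "clock": time; "joint_pos": joint angles; "joint_velocities": joint speeds; "tau": joint torques, N m; "position": TCP position; "ee_rot": TCP orientation; "ft_force": force on the tool from outside, world axes, zero at the start; "torque": the same for the moment, N m; "grip_width": opening from 0.0 (shut) to 1.0 (fully open).
Only numpy, scipy, OpenCV 4.12 (cv2) and the standard library are available. Lean on these libraries where they do the work, as an engineer would, in place of code of your own. Each camera call takes 0.05 s, during which the arm holds its last target.

## Working session

There is one attempt and no reset: what is moved stays moved. The work goes in short steps, Python scripts to look and compute and a tool call to move; the robot and the scene stay as the last step left them, time stands still between calls to the robot, and variables do not carry over. Pictures are saved under pics/ and viewed, and the job is handed in when it is done.

Besides the shell and the picture viewer there is one more tool, called after "Request:" in YAML: its name, and indented under it one key for each argument. play_rows: Moves the arm, as the interface text tells. Its arguments: {"type":"object","properties":{"rows":{"type":"array"},"force":{"type":"number"}},"required":["rows"]}

```bash
mkdir -p pics; cat > h.py <<'E'
import numpy as np, cv2
from workcell import readout, camera, camera_info, manip
E
python3 - <<'E'
from h import *
print(readout.get_obs()); print(manip.hold_point_z)
for n in ("scene","top"):
    print(n,camera_info(n)); cv2.imwrite(f"pics/{n}0.png",camera(n))
E
ls
```

```text
{'clock': 0.0, 'joint_pos': array([ 1.22838616,  0.3328613 , -0.06472418,  1.46094319,  0.02161087,
        1.34991963, -0.08849545]), 'joint_velocities': array([-3.95999209e-04, -1.08915364e-03, -9.43991484e-05,  8.10574751e-04,
        1.83619337e-04,  5.95051058e-04,  7.56003567e-05]), 'tau': array([ 1.33287335e-04, -6.25439501e+01,  4.91973257e-02, -3.91594148e+01,
        1.62901398e-02,  9.98156233e-03,  2.27847846e-05]), 'position': array([ 0.19637542, -0.59294398,  0.23052171]), 'ee_rot': array([ 8.10689190e-01, -5.85476321e-01, -6.01754581e-04, -3.91051636e-04]), 'ft_force': array([-0.39698345, -0.1014931 ,  0.02402083]), 'torque': array([-0.0334876 ,  0.02112195,  0.00791375]), 'grip_width': 1.0024277032782036}
0.0187
scene {'fx': 570.4066540587897, 'fy': 570.4066540587897, 'cx': 328.4915038553963, 'cy': 232.86587413719403, 'k1': -0.12344818455608093, 'world_from_camera': array([[ 0.69288081, -0.43891728,  0.57207324,  1.33951748],
       [ 0.72104782,  0.41902139, -0.55182526, -0.84237565],
       [ 0.00249472,  0.7948413 ,  0.60681223,  0.97917433],
       [ 0.        ,  0.        ,  0.        ,  1.        ]])}
top {'fx': 569.721835295719, 'fy': 569.721835295719, 'cx': 311.7139301051079, 'cy': 240.21738522316605, 'k1': -0.0369908165632171, 'world_from_camera': array([[ 0.01917533,  0.99628941, -0.08390302,  0.36793508],
       [-0.99975942,  0.01821279, -0.01222254, -0.03159924],
       [-0.01064907,  0.0841172 ,  0.99639896,  1.4545163 ],
       [ 0.        ,  0.        ,  0.        ,  1.        ]])}
h.py
pics
```

View pics/scene0.png

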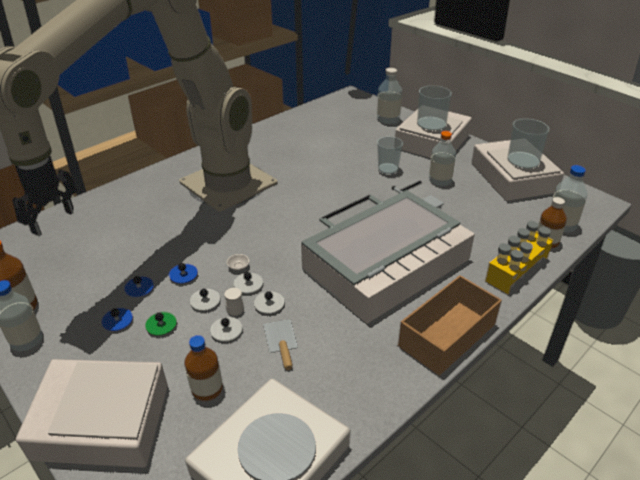

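View pics/top0.png

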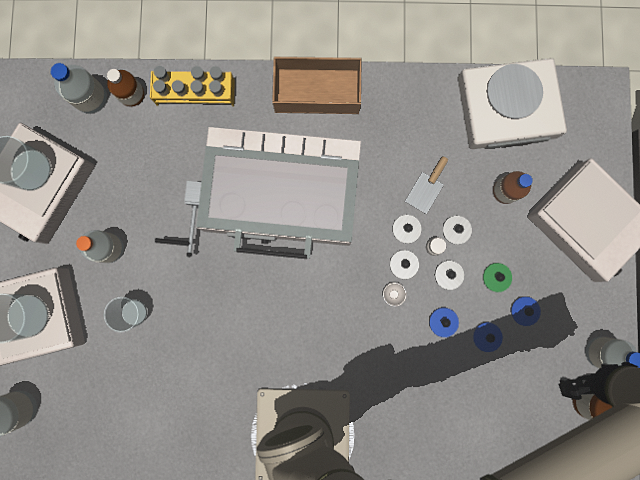

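```bash
cat >> h.py <<'E'
def undist(n,u,v):
    c=camera_info(n)
    xd=(u-c["cx"])/c["fx"]; yd=(v-c["cy"])/c["fy"]; rd=np.hypot(xd,yd); r=rd
    for _ in range(30): r=rd/(1+c["k1"]*r*r)
    s=r/rd if rd>0 else 1
    return xd*s,yd*s
def ray(n,u,v):
    x,y=undist(n,u,v); T=camera_info(n)["world_from_camera"]
    d=T[:3,:3]@np.array([x,-y,-1.]); return T[:3,3],d/np.linalg.norm(d)
def plane(n,u,v,z):
    o,d=ray(n,u,v); return o+d*(z-o[2])/d[2]
def tri(u1,v1,u2,v2): # scene px, top px
    o1,d1=ray("scene",u1,v1);o2,d2=ray("top",u2,v2)
    A=np.stack([d1,-d2],1); t=np.linalg.lstsq(A,o2-o1,rcond=None)[0]
    a=o1+d1*t[0];b=o2+d2*t[1]; return (a+b)/2,np.linalg.norm(a-b)
def proj(n,p):
    c=camera_info(n);T=c["world_from_camera"]; q=T[:3,:3].T@(np.asarray(p,float)-T[:3,3])
    x,y=q[0]/-q[2],-q[1]/-q[2]; s=1+c["k1"]*(x*x+y*y)
    return np.array([c["cx"]+c["fx"]*x*s,c["cy"]+c["fy"]*y*s])
def crop(img,u0,v0,u1,v1,s,f):
    cv2.imwrite(f,cv2.resize(img[v0:v1,u0:u1],None,fx=s,fy=s,interpolation=cv2.INTER_CUBIC))
E
python3 - <<'E'
from h import *
t=cv2.imread("pics/top0.png");s=cv2.imread("pics/scene0.png")
crop(t,140,110,390,270,3.2,"pics/t1.png"); crop(s,290,150,490,330,4,"pics/s1.png")
crop(t,370,200,540,350,4,"pics/t2.png")
E
```

```text
(no output)
```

View pics/t1.png

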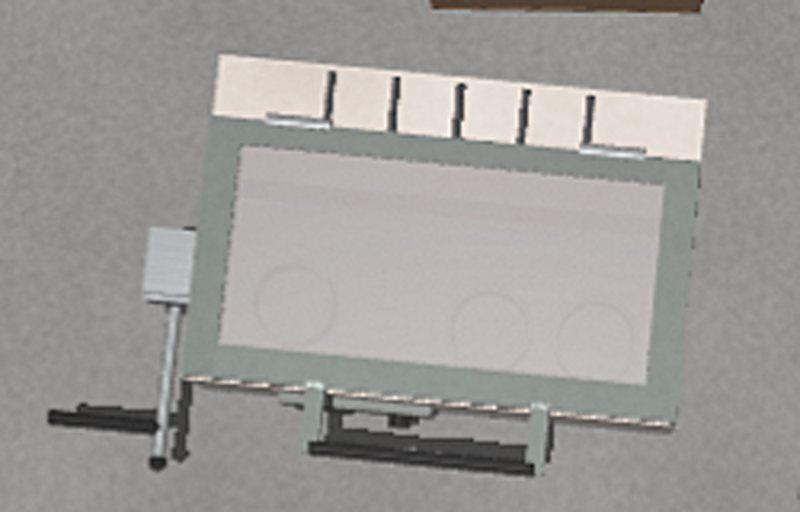

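View pics/s1.png

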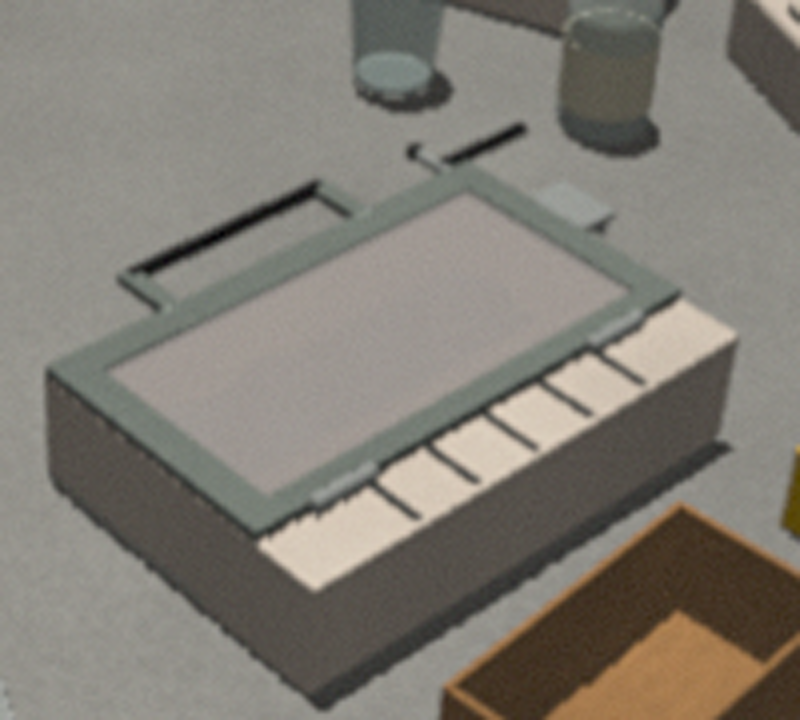

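View pics/t2.png

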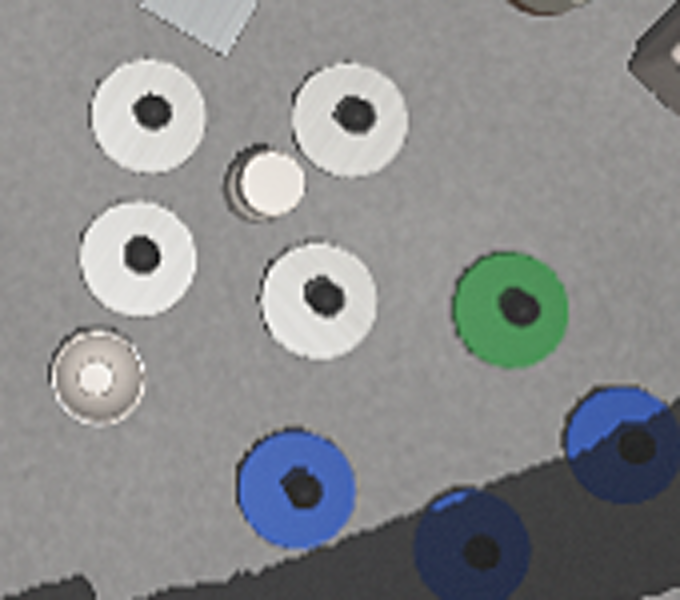

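```bash
cat >> h.py <<'E'
def fit2(C,W):
    C=np.array(C);W=np.array(W);c0=C.mean(0);w0=W.mean(0)
    a=C-c0;b=W-w0
    th=np.arctan2((a[:,0]*b[:,1]-a[:,1]*b[:,0]).sum(),(a*b).sum())
    R=np.array([[np.cos(th),-np.sin(th)],[np.sin(th),np.cos(th)]])
    t=w0-R@c0; return th,t,(W-(C@R.T+t))
E
python3 - <<'E'
from h import *
f=lambda u,v:(140+u/3.2,110+v/3.2)
C=[(.126,.188),(.126,-.188),(-.08,.188),(-.08,-.188)]
px=[(218,54,.085),(706,100,.085),(185,379,.094),(674,428,.094)]
W=[plane("top",*f(u,v),z)[:2] for u,v,z in px]
print(np.round(W,4)); print(fit2(C,W))
g=lambda u,v:(290+u/4,150+v/4)
ps=[(737,338,.085),(318,590,.085),(465,168,.094),(48,370,.094)]
W2=[plane("scene",*g(u,v),z)[:2] for u,v,z in ps]
print(np.round(W2,4)); print(fit2(C,W2))
t=cv2.imread("pics/top0.png")
hsv=cv2.cvtColor(t,cv2.COLOR_BGR2HSV)
# knob positions
m=((hsv[...,2]<60)).astype(np.uint8)
for (u,v) in [(407,229),(457,229),(404,264),(449,274)]:
    mm=np.zeros_like(m); cv2.circle(mm,(u,v),11,1,-1); mm&=m
    M=cv2.moments(mm,True); k=(M['m10']/M['m00'],M['m01']/M['m00'])
    b=((hsv[...,2]>180)&(hsv[...,1]<40)).astype(np.uint8)|m; b2=np.zeros_like(m);cv2.circle(b2,(u,v),18,1,-1);b2&=b
    M=cv2.moments(b2,True);fl=(M['m10']/M['m00'],M['m01']/M['m00'])
    print(np.round(k,1),plane("top",*k,.034).round(4),"flange",plane("top",*fl,.012).round(4))
E
```

```text
[[ 0.759   0.2459]
 [ 0.7287 -0.1299]
 [ 0.506   0.2601]
 [ 0.4757 -0.1082]]
(np.float64(-0.07831616165986365), array([0.59440502, 0.06876169]), array([[ 0.02423585, -0.00039211],
       [ 0.02338546, -0.00141426],
       [-0.0233954 , -0.00237779],
       [-0.02422591,  0.00418416]]))
[[ 0.763   0.2398]
 [ 0.7335 -0.1287]
 [ 0.5196  0.2541]
 [ 0.4879 -0.1129]]
(np.float64(-0.07730620543444483), array([0.60306956, 0.06485204]), array([[ 0.01981647, -0.00276861],
       [ 0.01934421,  0.00357955],
       [-0.01826031, -0.00433246],
       [-0.02090037,  0.00352152]]))
[407.7 227.2] [ 0.5245 -0.254   0.034 ] flange [ 0.5235 -0.2547  0.012 ]
[458.5 228.2] [ 0.5246 -0.3813  0.034 ] flange [ 0.523  -0.3823  0.012 ]
[405.2 263.2] [ 0.4342 -0.2483  0.034 ] flange [ 0.4325 -0.2488  0.012 ]
[450.7 274.1] [ 0.4093 -0.3618  0.034 ] flange [ 0.4076 -0.3629  0.012 ]
```

```bash
python3 - <<'E'
from h import *
f=lambda u,v:(140+u/3.2,110+v/3.2)
g=lambda u,v:(290+u/4,150+v/4)
# rear-left, rear-right(deck), hood front left, front right, hood hinge left,right, handle ends L,R, window corners
T=[(218,54),(706,100),(187,378),(676,425),(213,115),(698,160),(310,449),(543,470),(240,146),(663,185),(645,384),(220,344),(155,462),(49,416)]
S=[(737,338),(318,590),(465,168),(48,370),(682,293),(258,533),(318,186),(128,272),(628,290),(265,494),(108,373),(467,194),(413,150),(523,128)]
for a,b in zip(T,S):
    p,e=tri(*g(*b),*f(*a)); print(p.round(4),e.round(4))
E
```

```text
[0.76   0.2466 0.0799] 0.0011
[ 0.7308 -0.1286  0.0827] 0.0041
[0.5097 0.2626 0.0849] 0.0058
[ 0.4798 -0.1086  0.0869] 0.0039
[0.711  0.2481 0.0889] 0.0025
[ 0.6808 -0.1237  0.0905] 0.0007
[0.4566 0.1663 0.0882] 0.0039
[ 0.4447 -0.0082  0.0945] 0.007
[0.6856 0.2251 0.09  ] 0.0009
[ 0.6609 -0.0973  0.0916] 0.0008
[ 0.5101 -0.0849  0.0889] 0.0037
[0.5348 0.2369 0.0869] 0.0027
[0.4448 0.2883 0.059 ] 0.0004
[0.4798 0.3735 0.0572] 0.0021
```

```bash
cat >> h.py <<'E'
try:
    CAB=np.load("cab.npy")
    def c2w(p):
        th,x,y=CAB; c,s=np.cos(th),np.sin(th); p=np.asarray(p,float)
        return np.array([x+c*p[0]-s*p[1],y+s*p[0]+c*p[1],p[2] if len(p)>2 else 0])
    def w2c(p):
        th,x,y=CAB; c,s=np.cos(th),np.sin(th); a,b=p[0]-x,p[1]-y
        return np.array([c*a+s*b,-s*a+c*b,p[2] if len(p)>2 else 0])
except FileNotFoundError: pass
E
python3 - <<'E'
from h import *
f=lambda u,v:(140+u/3.2,110+v/3.2)
g=lambda u,v:(290+u/4,150+v/4)
C=[(.172,.188),(.172,-.188),(-.08,.188),(-.08,-.188),(.12,.188),(.12,-.188)]
T=[(218,54),(706,100),(187,378),(676,425),(213,115),(698,160)]
S=[(737,338),(318,590),(465,168),(48,370),(682,293),(258,533)]
Z=[.085,.085,.094,.094,.094,.094]
for Z in ([.085,.085,.094,.094,.094,.094],[.085,.085,.088,.088,.092,.092]):
  r1=fit2(C,[plane("top",*f(*a),z)[:2] for a,z in zip(T,Z)])
  r2=fit2(C,[plane("scene",*g(*a),z)[:2] for a,z in zip(S,Z)])
  for r in (r1,r2): print(r[0],r[1],r[2].round(4).tolist())
th=(r1[0]+r2[0])/2; t=(r1[1]+r2[1])/2
np.save("cab.npy",[th,*t])
E
python3 - <<'E'
from h import *
print(CAB)
t=cv2.imread("pics/top0.png");s=cv2.imread("pics/scene0.png")
P={'handleL':(-.125,.078,.09),'handleR':(-.125,-.078,.09),'grip':(-.12,.27,.06),'gripend':(-.12,.293,.06),'tip':(.02-.1665,.205,.06),'c1':(.172,.188,.085),'c2':(.172,-.188,.085)}
for k,p in P.items():
    w=c2w(p); print(k,w.round(4))
    for im,n in ((t,"top"),(s,"scene")):
        u,v=proj(n,w); cv2.drawMarker(im,(round(u),round(v)),(0,0,255),cv2.MARKER_CROSS,5,1)
crop(t,140,110,390,270,3.2,"pics/t1b.png"); crop(s,290,150,490,330,4,"pics/s1b.png")
for u,v in ((295,305),(490,330),(595,340)):
    print(w2c(plane("top",140+u/3.2,110+v/3.2,.043)).round(3))
E
```

```text
-0.07538812708688339 [0.5730237  0.06987976] [[0.0003, 0.0015], [-0.0017, 0.0006], [-0.0007, -0.0048], [-0.0011, 0.0019], [0.0019, -0.0021], [0.0013, 0.0029]]
-0.07825587394564011 [0.58001838 0.06706399] [[-0.0032, -0.0013], [-0.0033, 0.0051], [0.0046, -0.0066], [0.0023, 0.0012], [0.0008, -0.0019], [-0.0013, 0.0035]]
-0.0758750769752564 [0.57336913 0.07011545] [[-0.0002, 0.0014], [-0.0019, 0.0004], [-0.0005, -0.0038], [-0.0009, 0.0013], [0.002, -0.0019], [0.0015, 0.0026]]
-0.08376508956215431 [0.57767937 0.07019337] [[-0.0018, -0.0034], [0.0002, 0.0028], [0.0003, -0.0027], [-0.0001, 0.0025], [0.0008, -0.0018], [0.0006, 0.0025]]
[-0.07982008  0.57552425  0.07015441]
handleL [0.4571 0.1579 0.09  ]
handleR [0.4447 0.0024 0.09  ]
grip [0.4774 0.3489 0.06  ]
gripend [0.4793 0.3718 0.06  ]
tip [0.4458 0.2862 0.06  ]
c1 [0.762  0.2438 0.085 ]
c2 [ 0.732 -0.131  0.085]
[-0.014  0.116  0.043]
[-0.019 -0.038  0.043]
[-0.019 -0.121  0.043]
```

View pics/t1b.png

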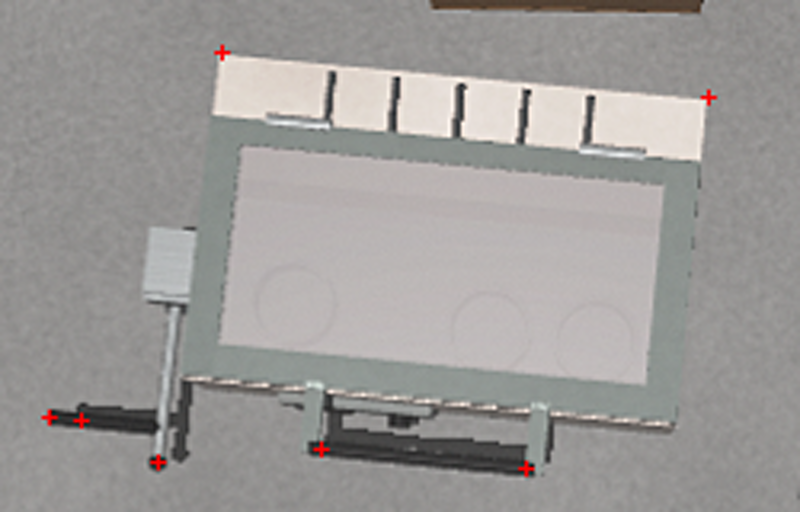

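View pics/s1b.png

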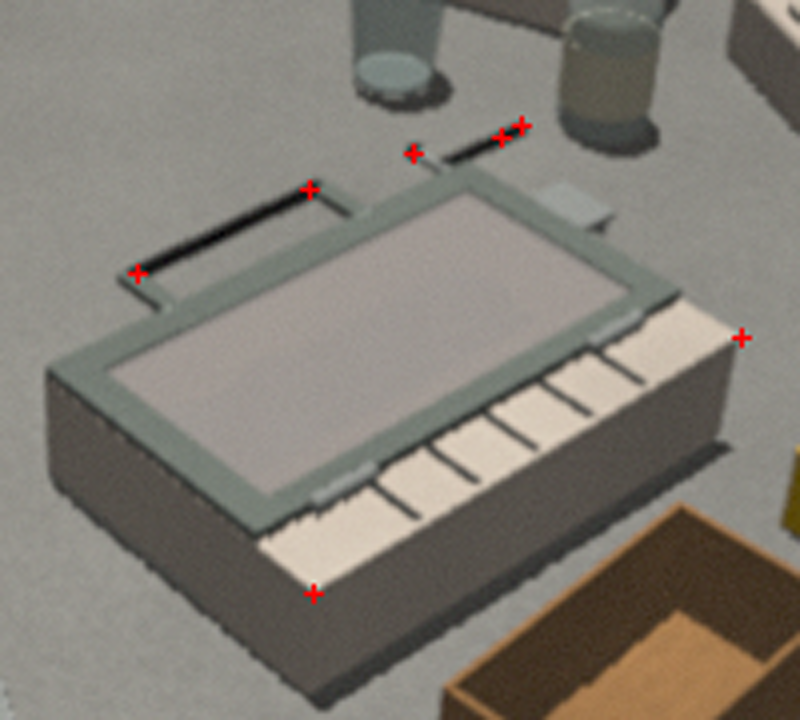

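Request:
play_rows:
  rows:
    - [[21,16,6],[0,0,5.6],45]
    - [[21,16,6],[0,0,5.6],45]
    - [[21,16,6],[0,0,5.6],45]
    - [[21,16,6],[0,0,5.6],45]
    - [[21,16,6],[0,0,5.6],45]
    - [[21,16,6],[0,0,5.6],45]
    - [[21,16,6],[0,0,5.6],45]
    - [[21,16,6],[0,0,5.6],45]
    - [[21,16,6],[0,0,5.6],45]
    - [[21,16,6],[0,0,5.6],45]
    - [[21,16,6],[0,0,5.6],45]
    - [[21,16,6],[0,0,5.6],45]

```text
clock: 1.6
position: [0.449, -0.4007, 0.3031]
ee_rot: [0.999, -0.037, -0.0, -0.0]
ft_force: [0.8, 0.6, 0.2]
grip_width: 0.531
```

Request:
play_rows:
  rows:
    - [[0,40,-7],[0,0,0],45]
    - [[0,40,-7],[0,0,0],45]
    - [[0,40,-7],[0,0,0],45]
    - [[0,40,-7],[0,0,0],45]
    - [[0,40,-7],[0,0,0],45]
    - [[0,40,-7],[0,0,0],45]
    - [[0,40,-7],[0,0,0],45]
    - [[0,40,-7],[0,0,0],45]
    - [[0,40,-7],[0,0,0],45]
    - [[0,40,-7],[0,0,0],45]
    - [[0,40,-7],[0,0,0],45]
    - [[1,40,-7],[0,0,0],45]

```text
clock: 3.1
position: [0.4491, 0.0798, 0.219]
ee_rot: [0.999, -0.039, 0.0, 0.0]
ft_force: [-0.7, 0.9, 0.1]
grip_width: 0.528
```

```bash
python3 - <<'E'
from h import *
o=readout.get_obs(); print(o['position'],o['joint_pos'])
s=camera("scene"); crop(s,270,60,490,330,2.2,"pics/s2.png")
crop(camera("top"),140,110,390,270,3.2,"pics/t3.png")
E
```

```text
[0.44914851 0.07982959 0.21900328] [ 0.54717402  0.00653977 -0.81184256  1.8657575   0.00540301  1.27139919
 -0.34454662]
```

View pics/s2.png

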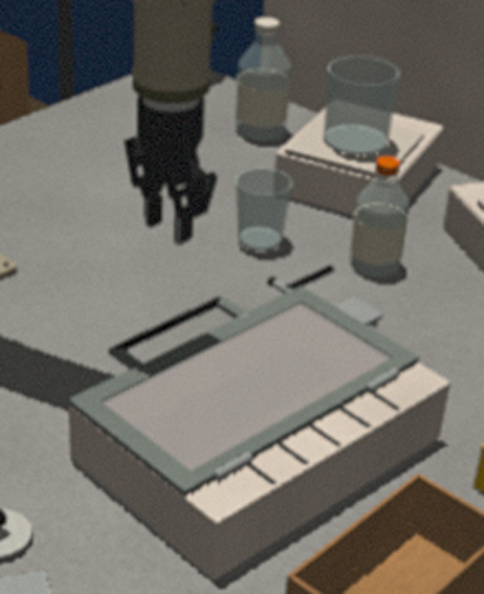

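Request:
play_rows:
  rows:
    - [[1,0,-25],[0,0,0],45]
    - [[1,0,-25],[0,0,0],45]
    - [[0,0,-25],[0,0,0],45]
    - [[0,0,-25],[0,0,0],45]
    - [[0,0,-25],[0,0,0],45]
    - [[0,0,-23],[0,0,0],45]
    - [[0,0,0],[0,0,0],45]
    - [[0,0,0],[0,0,0],5]
    - [[0,0,0],[0,0,0],5]
    - [[0,0,0],[0,0,0],5]
    - [[0,0,0],[0,0,0],5]
    - [[0,0,0],[0,0,0],5]
  force: 40

```text
clock: 4.7
position: [0.4512, 0.0786, 0.0723]
ee_rot: [0.999, -0.039, -0.0, 0.0]
ft_force: [-6.3, -0.9, 8.2]
grip_width: 0.125
```

```bash
cat >> h.py <<'E'
def arc(r,a0,a1,n,tool=None):
    a=np.linspace(a0,a1,n+1); th=CAB[0]
    P=np.stack([-r*np.cos(a)*np.cos(th),-r*np.cos(a)*np.sin(th),r*np.sin(a)],1)*1000
    return np.diff(np.round(P),axis=0).astype(int).tolist()
E
python3 - <<'E'
from h import *
r=arc(.245,0,1.58,24)
print(r[:12]);print(r[12:])
E
```

```text
[[0, -1, 16], [2, 0, 16], [3, 0, 16], [3, 0, 16], [5, -1, 15], [6, 0, 15], [6, -1, 15], [8, 0, 14], [8, -1, 14], [10, -1, 13], [10, 0, 12], [11, -1, 12]]
[[12, -1, 11], [12, -1, 10], [13, -1, 9], [14, -1, 9], [14, -1, 7], [15, -2, 7], [15, -1, 6], [16, -1, 4], [15, -1, 4], [16, -2, 2], [16, -1, 2], [16, -1, 0]]
```

Request:
play_rows:
  rows:
    - [[0,-1,16],[0,0,0],5]
    - [[2,0,16],[0,0,0],5]
    - [[3,0,16],[0,0,0],5]
    - [[3,0,16],[0,0,0],5]
    - [[5,-1,15],[0,0,0],5]
    - [[6,0,15],[0,0,0],5]
    - [[6,-1,15],[0,0,0],5]
    - [[8,0,14],[0,0,0],5]
    - [[8,-1,14],[0,0,0],5]
    - [[10,-1,13],[0,0,0],5]
    - [[10,0,12],[0,0,0],5]
    - [[11,-1,12],[0,0,0],5]

```text
clock: 6.2
position: [0.5202, 0.0731, 0.2471]
ee_rot: [0.999, -0.038, -0.004, 0.001]
ft_force: [-23.9, 1.1, 17.6]
grip_width: 0.118
```

Request:
play_rows:
  rows:
    - [[10,-1,12],[0,0,0],5]
    - [[11,-1,11],[0,0,0],5]
    - [[13,-1,9],[0,0,0],5]
    - [[14,-1,9],[0,0,0],5]

```text
clock: 6.7
position: [0.5709, 0.069, 0.2889]
ee_rot: [0.999, -0.039, -0.0, 0.0]
ft_force: [-10.3, 2.4, 10.3]
grip_width: 0.12
```

Request:
play_rows:
  rows:
    - [[14,-1,8],[0,0,0],5]
    - [[15,-2,8],[0,0,0],5]
    - [[15,-1,6],[0,0,0],5]
    - [[16,-1,4],[0,0,0],5]
    - [[15,-1,4],[0,0,0],5]
    - [[16,-2,2],[0,0,0],5]
    - [[16,-1,2],[0,0,0],5]
    - [[16,-1,0],[0,0,0],5]
    - [[2,0,0],[0,0,0],5]
    - [[0,0,0],[0,0,0],5]
    - [[0,0,0],[0,0,0],5]

```text
clock: 8.07
position: [0.697, 0.0587, 0.3226]
ee_rot: [0.999, -0.039, 0.002, -0.0]
ft_force: [-0.1, 3.3, 5.0]
grip_width: 0.118
```

```bash
python3 - <<'E'
from h import *
o=readout.get_obs(); print(o['position'],o['ft_force'],w2c(o['position']))
h=w2c(o['position'])+[0,0,.0187]; print(np.arctan2(h[2]-.09,.12-h[0]),np.hypot(h[2]-.09,.12-h[0]))
s=camera("scene"); crop(s,240,20,490,330,1.9,"pics/s3.png")
crop(camera("top"),100,110,390,300,2.7,"pics/t3.png")
E
```

```text
[0.69699793 0.05865471 0.32259173] [-0.08582228  3.29219031  5.04532313] [ 0.12200384 -0.00177734  0.32259173]
1.578770332317 0.2512997231591248
```

View pics/s3.png

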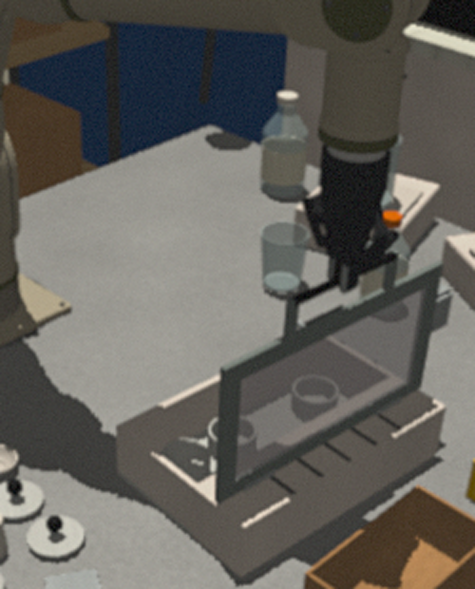

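View pics/t3.png

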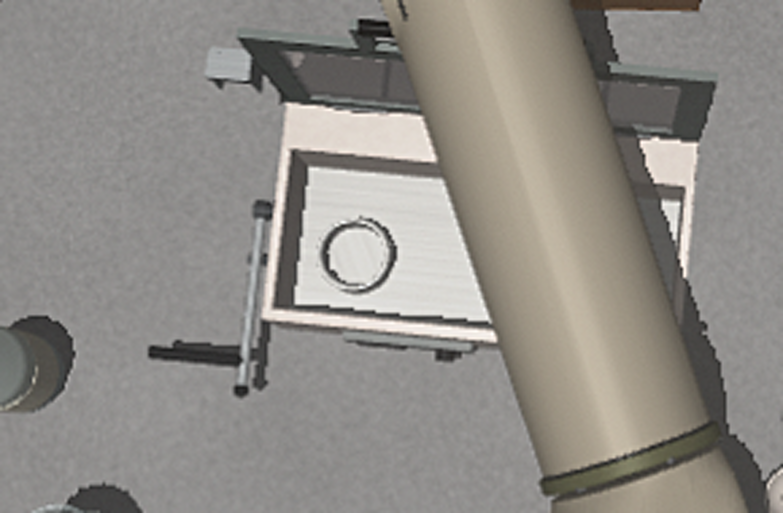

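Request:
play_rows:
  rows:
    - [[4,0,0],[0,0,0],5]
    - [[0,0,0],[0,0,0],5]
    - [[0,0,0],[0,0,0],40]
    - [[0,0,0],[0,0,0],40]
    - [[0,0,0],[0,0,0],40]
    - [[0,0,15],[0,0,0],40]
    - [[0,0,20],[0,0,0],40]
    - [[0,0,20],[0,0,0],40]
    - [[0,0,0],[0,0,0],40]

```text
clock: 9.3
position: [0.7009, 0.0591, 0.3777]
ee_rot: [0.999, -0.039, 0.002, -0.001]
ft_force: [-0.5, 0.3, -0.8]
grip_width: 0.47
```

```bash
python3 - <<'E'
from h import *
s=camera("scene"); crop(s,240,20,490,330,1.9,"pics/s4.png")
print(c2w((-.12,.275,.06)), c2w((.02,.205,.06)))
t=camera("top"); crop(t,40,110,390,350,2.2,"pics/t4.png")
E
```

```text
[0.47783355 0.35384707 0.06      ] [0.61180632 0.27290699 0.06      ]
```

View pics/s4.png

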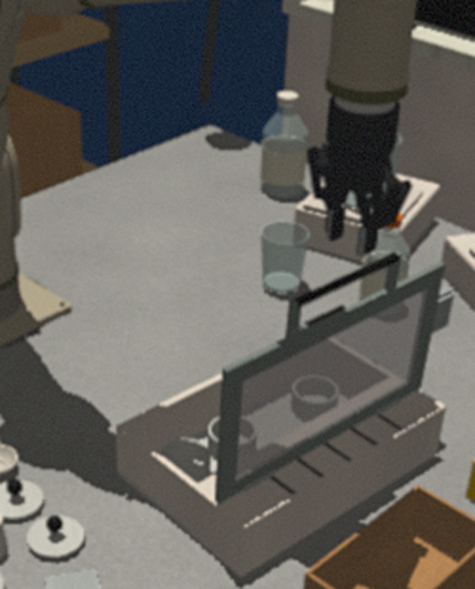

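View pics/t4.png

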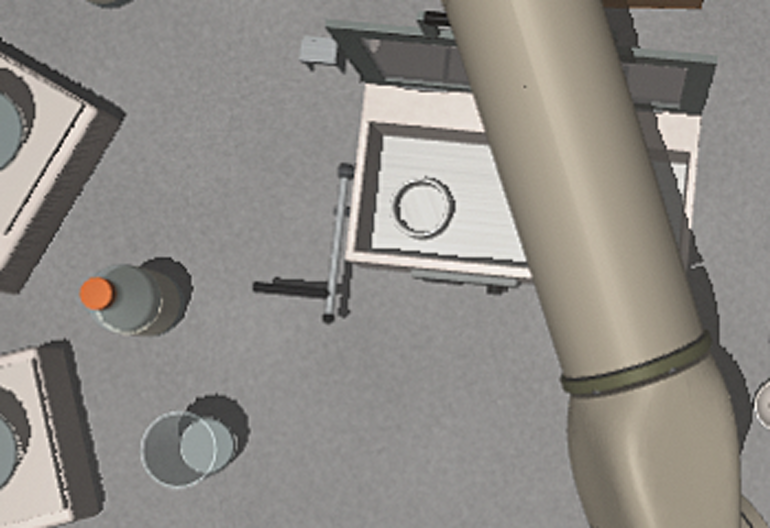

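Request:
play_rows:
  rows:
    - [[-18,24,3],[0,0,0],50]
    - [[-18,24,3],[0,0,0],50]
    - [[-18,24,0],[0,0,0],50]
    - [[-18,24,0],[0,0,0],50]
    - [[-18,24,0],[0,0,0],50]
    - [[-19,25,0],[0,0,0],50]
    - [[-19,25,0],[0,0,0],50]
    - [[-19,25,0],[0,0,0],50]
    - [[-19,25,0],[0,0,0],50]
    - [[-19,25,0],[0,0,0],50]
    - [[-19,25,-20],[0,0,0],50]
    - [[-19,25,-30],[0,0,0],50]

```text
clock: 10.9
position: [0.4768, 0.3544, 0.3305]
ee_rot: [0.999, -0.039, 0.0, -0.0]
ft_force: [-0.1, 0.8, -0.4]
grip_width: 0.586
```

Request:
play_rows:
  rows:
    - [[0,0,-30],[0,0,0],50]
    - [[0,0,-30],[0,0,0],50]
    - [[0,0,-30],[0,0,0],50]
    - [[0,0,-30],[0,0,0],50]
    - [[0,0,-30],[0,0,0],50]
    - [[0,0,-20],[0,0,0],50]
    - [[0,0,0],[0,0,0],50]

```text
clock: 11.78
position: [0.4769, 0.3529, 0.1599]
ee_rot: [0.999, -0.039, -0.001, 0.001]
ft_force: [0.9, 0.3, 0.5]
grip_width: 0.583
```

```bash
python3 - <<'E'
from h import *
o=readout.get_obs(); print(o['position'],o['ee_rot'],o['joint_pos'])
s=camera("scene"); crop(s,290,20,490,270,2.4,"pics/s5.png")
t=camera("top"); crop(t,40,110,390,350,2.2,"pics/t5.png")
E
```

```text
[0.47686458 0.35292531 0.15985269] [ 9.99236306e-01 -3.90504292e-02 -1.10708948e-03  8.01780226e-04] [-0.05322942  0.44048336 -0.84156458  1.60329395  0.34036172  1.2546457
 -1.03342268]
```

View pics/s5.png

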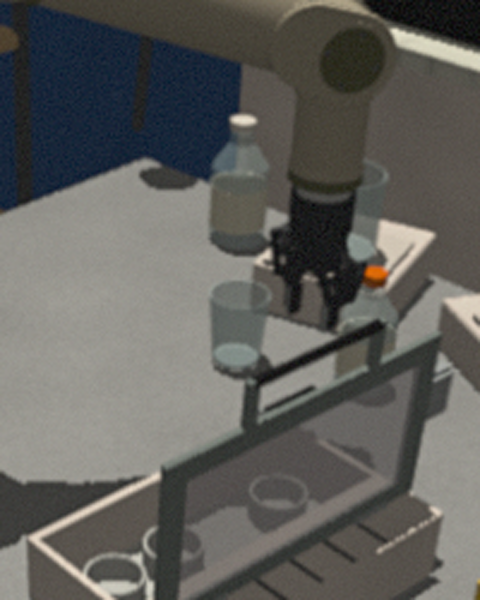

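View pics/t5.png

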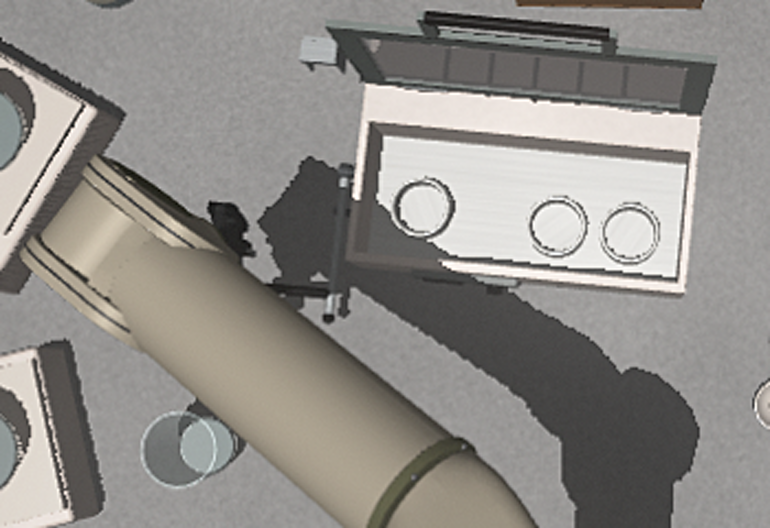

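Request:
play_rows:
  rows:
    - [[0,0,-24],[0,0,0],50]
    - [[0,0,-24],[0,0,0],50]
    - [[0,0,-24],[0,0,0],50]
    - [[0,0,-24],[0,0,0],50]
    - [[0,0,-19],[0,0,0],50]
    - [[0,0,0],[0,0,0],50]
    - [[0,0,0],[0,0,0],5]
    - [[0,0,0],[0,0,0],5]
    - [[0,0,0],[0,0,0],5]
    - [[0,0,0],[0,0,0],5]
    - [[0,0,0],[0,0,0],5]
  force: 25

```text
clock: 13.25
position: [0.4782, 0.3541, 0.0472]
ee_rot: [0.999, -0.039, 0.001, -0.0]
ft_force: [0.3, -0.1, 6.1]
grip_width: 0.131
```

```bash
python3 - <<'E'
from h import *
r=arc(.14,0,2.08,24)
print(r[:12]);print(r[12:])
E
```

```text
[[1, 0, 12], [2, 0, 12], [2, 0, 12], [4, -1, 12], [4, 0, 11], [6, 0, 11], [6, -1, 10], [8, 0, 9], [8, -1, 9], [9, -1, 9], [9, -1, 7], [10, 0, 7]]
[[11, -1, 5], [11, -1, 5], [12, -1, 4], [11, -1, 3], [12, -1, 1], [12, -1, 1], [13, -1, 0], [12, -1, -2], [11, -1, -2], [12, -1, -4], [11, -1, -4], [11, 0, -6]]
```

Request:
play_rows:
  rows:
    - [[1,0,12],[0,0,0],5]
    - [[2,0,12],[0,0,0],5]
    - [[2,0,12],[0,0,0],5]
    - [[4,-1,12],[0,0,0],5]
    - [[4,0,11],[0,0,0],5]
    - [[6,0,11],[0,0,0],5]
    - [[6,-1,10],[0,0,0],5]
    - [[8,0,9],[0,0,0],5]
    - [[8,-1,9],[0,0,0],5]
    - [[9,-1,9],[0,0,0],5]
    - [[9,-1,7],[0,0,0],5]
    - [[10,0,7],[0,0,0],5]

```text
clock: 14.75
position: [0.5453, 0.3492, 0.1698]
ee_rot: [0.999, -0.038, -0.001, 0.0]
ft_force: [-12.2, -4.2, 14.7]
grip_width: 0.128
```

Request:
play_rows:
  rows:
    - [[11,-1,5],[0,0,0],5]
    - [[11,-1,5],[0,0,0],5]
    - [[12,-1,4],[0,0,0],5]
    - [[11,-1,3],[0,0,0],5]
    - [[12,-1,1],[0,0,0],5]
    - [[12,-1,1],[0,0,0],5]

```text
clock: 15.5
position: [0.6164, 0.343, 0.1875]
ee_rot: [0.999, -0.039, 0.001, -0.001]
ft_force: [-1.0, 1.8, -1.6]
grip_width: 0.128
```

```bash
python3 - <<'E'
from h import *
s=camera("scene"); crop(s,290,20,490,270,2.4,"pics/s6.png")
E
```

```text
(no output)
```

View pics/s6.png

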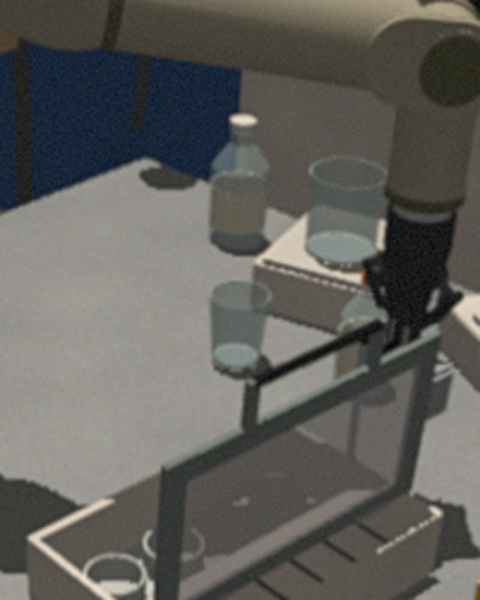

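Request:
play_rows:
  rows:
    - [[13,-1,0],[0,0,0],5]
    - [[12,-1,-2],[0,0,0],5]
    - [[11,-1,-2],[0,0,0],5]
    - [[12,-1,-4],[0,0,0],5]
    - [[11,-1,-4],[0,0,0],5]
    - [[11,0,-6],[0,0,0],5]
    - [[0,0,0],[0,0,0],5]

```text
clock: 16.42
position: [0.6868, 0.337, 0.167]
ee_rot: [0.999, -0.04, 0.0, 0.0]
ft_force: [1.7, 2.9, 0.3]
grip_width: 0.123
```

```bash
python3 - <<'E'
from h import *
s=camera("scene"); crop(s,370,110,470,250,4.2,"pics/s7.png")
print(w2c(readout.get_obs()['position']))
E
```

```text
[0.08920343 0.27496667 0.16731127]
```

View pics/s7.png

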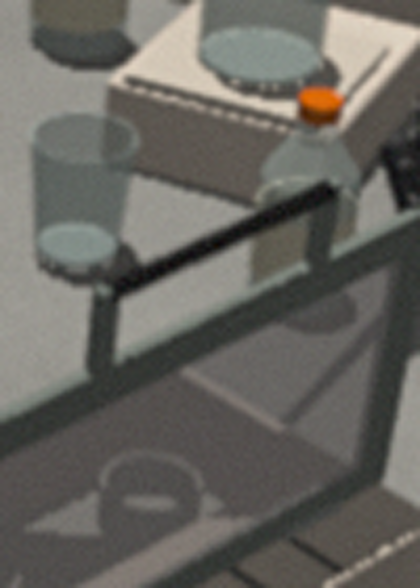

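Request:
play_rows:
  rows:
    - [[4,0,-2],[0,0,0],5]
    - [[0,0,0],[0,0,0],20]
    - [[0,0,0],[0,0,0],55]
    - [[0,0,0],[0,0,0],55]
    - [[0,0,0],[0,0,0],55]
    - [[0,0,15],[0,0,0],55]
    - [[0,0,20],[0,0,0],55]
    - [[0,0,25],[0,0,0],55]
    - [[0,0,30],[0,0,0],55]
    - [[0,0,30],[0,0,0],45]

```text
clock: 17.73
position: [0.6895, 0.3378, 0.2894]
ee_rot: [0.999, -0.039, 0.001, -0.001]
ft_force: [0.5, -0.4, -0.4]
grip_width: 0.532
```

```bash
python3 - <<'E'
from h import *
s=camera("scene"); crop(s,340,110,480,250,4,"pics/s8.png")
t=camera("top"); crop(t,140,100,390,270,3.2,"pics/t8.png")
E
```

```text
(no output)
```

View pics/s8.png

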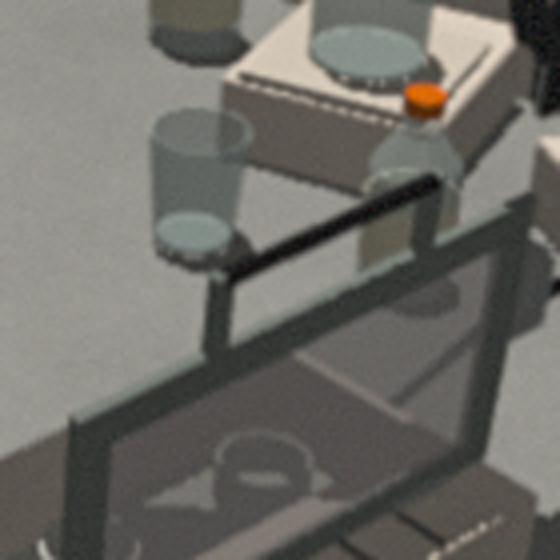

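View pics/t8.png

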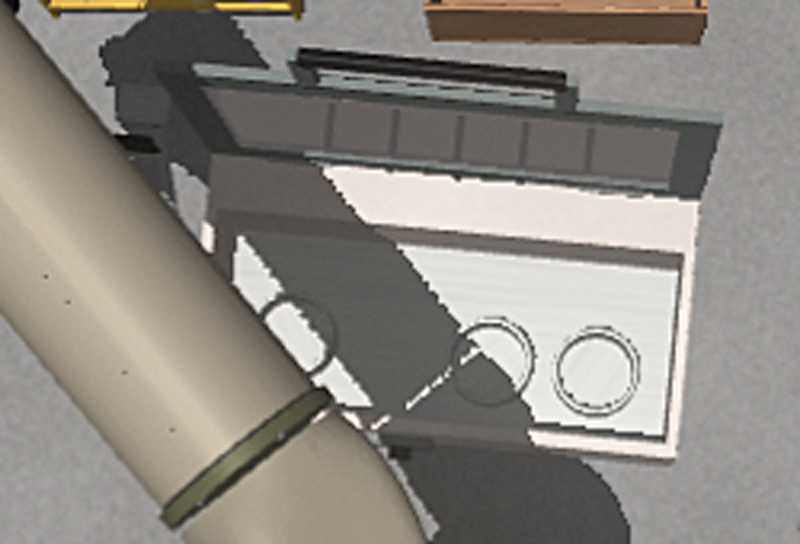

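```bash
python3 - <<'E'
from h import *
f=lambda u,v:(140+u/3.2,100+v/3.2)
g=lambda u,v:(340+u/4,110+v/4)
for a,b in (((303,55),(434,183)),((570,79),(228,274))):
    p,e=tri(*g(*b),*f(*a)); c=w2c(p);print(p,c,e,np.arctan2(c[2]-.09,.12-c[0]))
E
```

```text
[0.71006722 0.14359992 0.33347902] [0.12825838 0.08393949 0.33347902] 0.003266569478342153 1.604701588137823
[ 0.69665095 -0.02435565  0.33768958] [ 0.12827683 -0.08455106  0.33768958] 0.005549846685388127 1.6042000388130855
```

Request:
play_rows:
  rows:
    - [[0,0,30],[0,0,0],45]
    - [[0,0,40],[0,0,0],45]
    - [[0,0,30],[0,0,0],45]
    - [[2,-34,0],[0,0,0],45]
    - [[2,-35,0],[0,0,0],45]
    - [[2,-35,0],[0,0,0],45]
    - [[2,-35,0],[0,0,0],45]
    - [[2,-35,0],[0,0,0],45]
    - [[2,-35,0],[0,0,0],45]
    - [[1,-35,0],[0,0,0],45]
    - [[1,-34,0],[0,0,0],45]
    - [[0,0,0],[0,0,0],45]

```text
clock: 19.32
position: [0.7039, 0.056, 0.3873]
ee_rot: [0.999, -0.042, 0.001, 0.001]
ft_force: [0.0, -0.2, 0.7]
grip_width: 0.531
```

Request:
play_rows:
  rows:
    - [[0,2,-17],[0,0,0],45]
    - [[0,0,-17],[0,0,0],45]
    - [[0,0,-17],[0,0,0],45]
    - [[0,0,-15],[0,0,0],45]
    - [[0,0,0],[0,0,0],45]
    - [[0,0,0],[0,0,0],5]
    - [[0,0,0],[0,0,0],5]
    - [[0,0,0],[0,0,0],5]
    - [[0,0,0],[0,0,0],5]
  force: 40

```text
clock: 20.45
position: [0.7038, 0.0619, 0.3213]
ee_rot: [0.999, -0.039, 0.001, -0.0]
ft_force: [0.6, -0.2, 6.9]
grip_width: 0.12
```

```bash
python3 - <<'E'
from h import *
print(arc(.245,1.6,1.35,10))
o=readout.get_obs(); print(w2c(o['position']),o['ft_force'])
E
```

```text
[[-6, 1, 0], [-6, 0, 0], [-6, 1, 0], [-6, 0, -1], [-6, 1, 0], [-6, 0, -1], [-6, 1, -1], [-7, 0, -1], [-6, 1, -1], [-5, 0, -1]]
[0.12852462 0.00198408 0.32132553] [ 0.57069333 -0.2148801   6.94005121]
```

Request:
play_rows:
  rows:
    - [[-6,1,0],[0,0,0],5]
    - [[-6,0,0],[0,0,0],5]
    - [[-6,1,0],[0,0,0],5]
    - [[-6,0,-1],[0,0,0],5]
    - [[-6,1,0],[0,0,0],5]
    - [[-6,0,-1],[0,0,0],5]
    - [[-6,1,-1],[0,0,0],5]
    - [[-5,0,-1],[0,0,0],5]
    - [[0,0,0],[0,0,0],5]

```text
clock: 21.58
position: [0.6562, 0.0657, 0.3174]
ee_rot: [0.999, -0.039, 0.001, 0.0]
ft_force: [-1.1, -0.8, 8.8]
grip_width: 0.123
```

```bash
python3 - <<'E'
from h import *
s=camera("scene"); crop(s,340,100,480,250,4,"pics/s9.png")
t=camera("top"); crop(t,140,100,390,270,3.2,"pics/t9.png")
o=readout.get_obs(); c=w2c(o['position']); print(c,np.arccos((.12-c[0])/.245))
E
```

```text
[0.08098458 0.00202297 0.31746112] 1.410868848033419
```

View pics/s9.png

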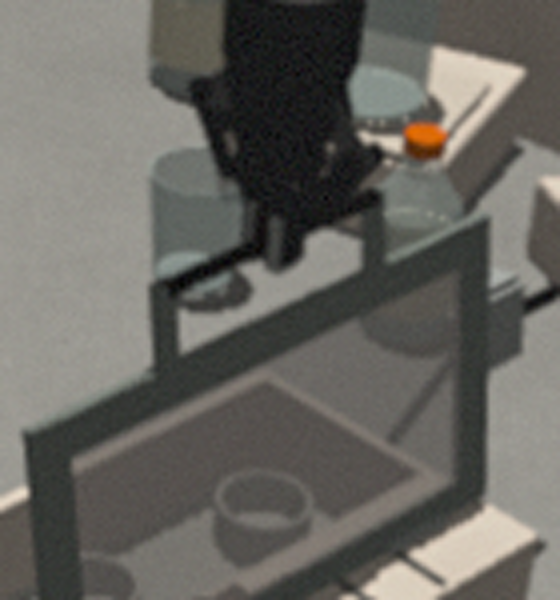

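View pics/t9.png

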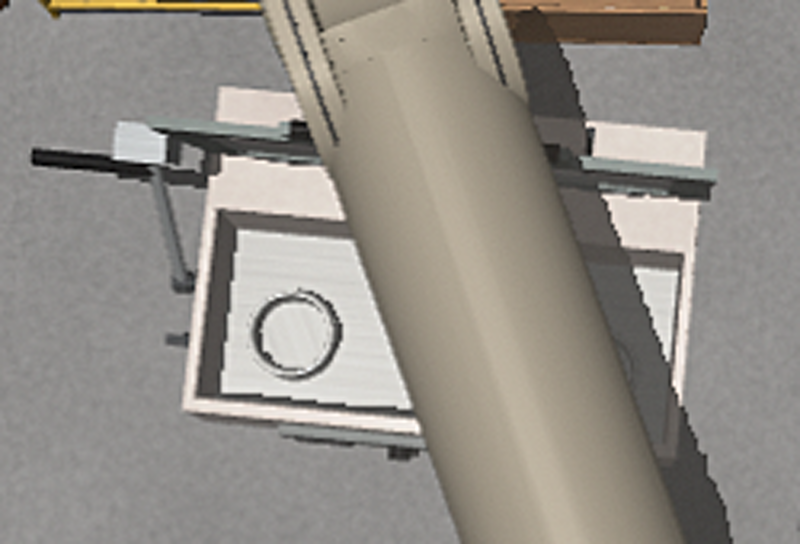

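Request:
play_rows:
  rows:
    - [[-3,0,0],[0,0,0],5]
    - [[-3,0,-1],[0,0,0],5]
    - [[-3,0,0],[0,0,0],5]
    - [[-3,0,-1],[0,0,0],5]
    - [[0,0,0],[0,0,0],5]

```text
clock: 22.3
position: [0.6441, 0.0666, 0.3149]
ee_rot: [0.999, -0.039, 0.0, -0.0]
ft_force: [-2.0, 2.9, 6.8]
grip_width: 0.125
```

Request:
play_rows:
  rows:
    - [[-2,0,-1],[0,0,0],5]
    - [[-2,0,0],[0,0,0],5]
    - [[0,0,0],[0,0,0],5]

```text
clock: 22.68
position: [0.6404, 0.0669, 0.3138]
ee_rot: [0.999, -0.038, 0.0, -0.001]
ft_force: [1.8, 5.3, 6.0]
grip_width: 0.117
```

Request:
play_rows:
  rows:
    - [[-2,0,0],[0,0,0],5]
    - [[0,0,0],[0,0,0],5]

```text
clock: 22.92
position: [0.6392, 0.067, 0.3136]
ee_rot: [0.999, -0.039, 0.001, -0.001]
ft_force: [6.1, 5.1, 3.0]
grip_width: 0.118
```

```bash
python3 - <<'E'
from h import *
s=camera("scene"); crop(s,340,100,480,250,4,"pics/s10.png")
t=camera("top"); crop(t,140,120,240,220,6,"pics/t10.png")
o=readout.get_obs(); c=w2c(o['position']); print(c,np.arccos((.12-c[0])/.245),o['ft_force'])
E
```

```text
[0.06376883 0.00193461 0.31358764] 1.3392169789000974 [7.51012091 5.03682662 3.89951081]
```

View pics/t10.png

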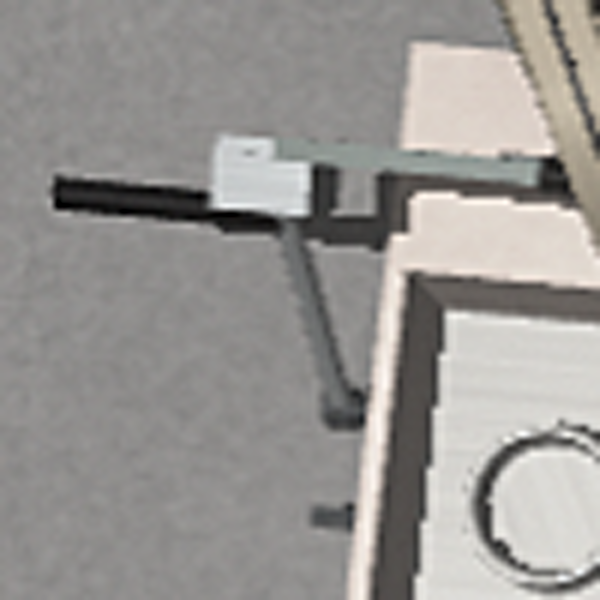

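View pics/s10.png

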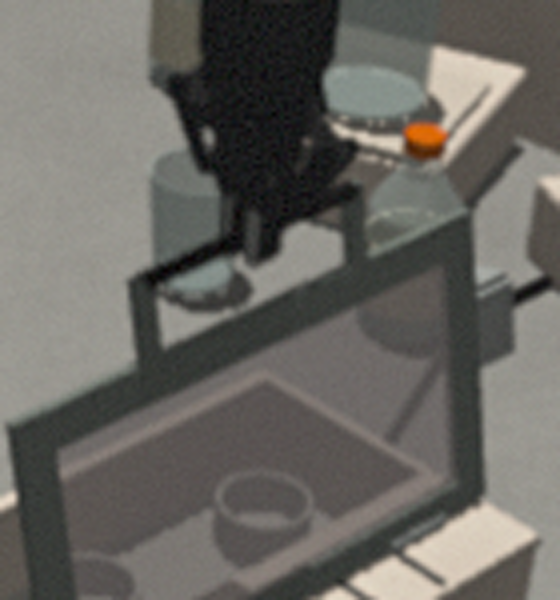

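Request:
play_rows:
  rows:
    - [[1,0,0],[0,0,0],5]
    - [[0,0,0],[0,0,0],18]
    - [[0,0,0],[0,0,0],40]
    - [[0,0,0],[0,0,0],40]
    - [[0,0,0],[0,0,0],40]
    - [[0,0,15],[0,0,0],40]
    - [[0,0,20],[0,0,0],40]
    - [[0,0,20],[0,0,0],40]
    - [[0,0,0],[0,0,0],40]
    - [[0,0,0],[0,0,0],40]

```text
clock: 24.28
position: [0.6394, 0.0657, 0.3679]
ee_rot: [0.999, -0.039, -0.0, 0.0]
ft_force: [0.6, 0.2, -0.5]
grip_width: 0.47
```

```bash
python3 - <<'E'
from h import *
s=camera("scene"); crop(s,340,100,480,250,4,"pics/s11.png")
o=readout.get_obs(); print(o['position'])
E
```

```text
[0.63933739 0.06557821 0.36758846]
```

View pics/s11.png

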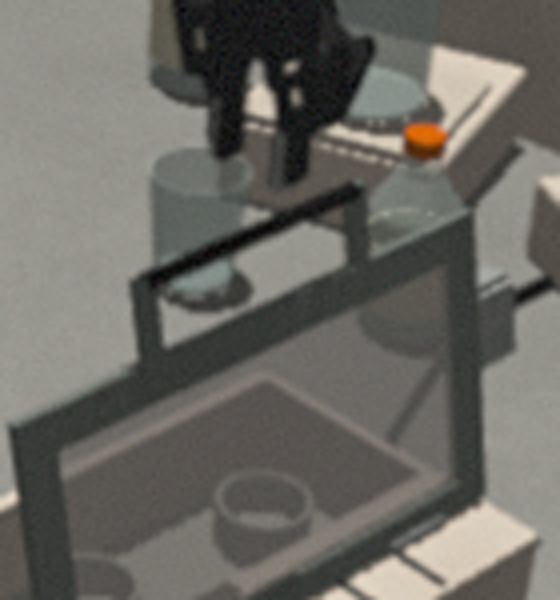

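Request:
play_rows:
  rows:
    - [[-25,0,0],[0,0,0],40]
    - [[-25,-10,0],[0,0,0],40]
    - [[-25,-20,0],[0,0,0],40]
    - [[-25,-20,0],[0,0,0],40]
    - [[-20,-20,0],[0,0,0],40]
    - [[0,-20,0],[0,0,0],40]
    - [[0,0,0],[0,0,0],40]

```text
clock: 25.2
position: [0.5192, -0.0261, 0.3677]
ee_rot: [0.999, -0.041, -0.0, 0.0]
ft_force: [-0.3, 0.6, -0.1]
grip_width: 0.467
```

```bash
cat >> h.py <<'E'
def lids(t,pts):
    hsv=cv2.cvtColor(t,cv2.COLOR_BGR2HSV); out=[]
    m=(hsv[...,2]<60).astype(np.uint8)
    b=((hsv[...,2]>150)&(hsv[...,1]<40)).astype(np.uint8)|m
    for (u,v) in pts:
        mm=np.zeros_like(m); cv2.circle(mm,(u,v),10,1,-1); mm&=m
        M=cv2.moments(mm,True); k=(M['m10']/M['m00'],M['m01']/M['m00'])
        b2=np.zeros_like(m);cv2.circle(b2,(u,v),18,1,-1);b2&=b
        M=cv2.moments(b2,True);fl=(M['m10']/M['m00'],M['m01']/M['m00'])
        out.append((plane("top",*k,.032)[:2],plane("top",*fl,.012)[:2],M['m00']))
    return out
E
python3 - <<'E'
from h import *
t=camera("top"); cv2.imwrite("pics/t12.png",t); crop(t,140,100,460,340,2.5,"pics/t12c.png")
for p in lids(t,[(407,229),(457,229),(404,264),(449,274)]): print(p)
print("jar",plane("top",438,245,.055)); print("dish",plane("top",394,294,.01))
E
```

```text
(array([ 0.52443149, -0.25442796]), array([ 0.52352256, -0.25499136]), 631.0)
(array([ 0.52456887, -0.3815663 ]), array([ 0.52331684, -0.38282567]), 639.0)
(array([ 0.43442808, -0.24875038]), array([ 0.43279976, -0.24885084]), 645.0)
(array([ 0.40944889, -0.3623279 ]), array([ 0.40810672, -0.36330117]), 649.0)
jar [ 0.47965099 -0.32557694  0.055     ]
dish [ 0.35719398 -0.22411103  0.01      ]
```

View pics/t12c.png

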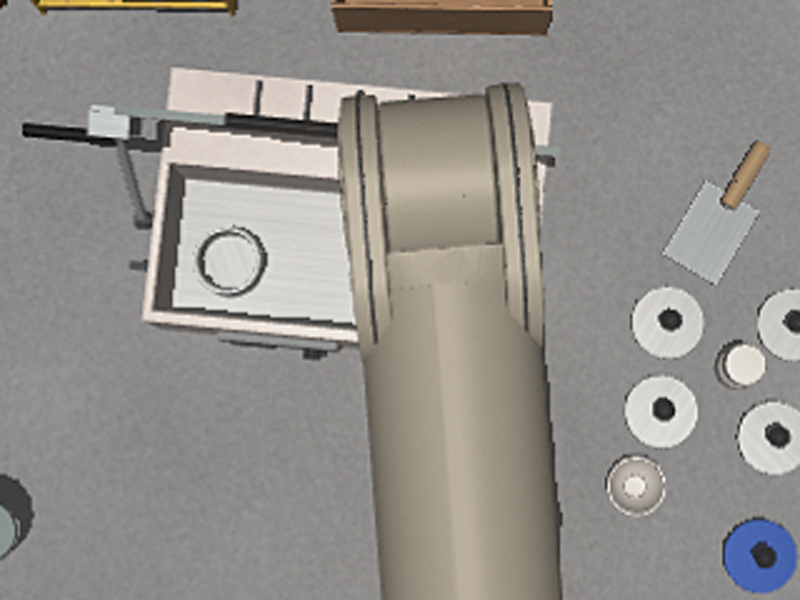

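Request:
play_rows:
  rows:
    - [[1,-38,-15],[0,0,0],45]
    - [[1,-38,-15],[0,0,0],45]
    - [[1,-38,-25],[0,0,0],45]
    - [[1,-38,-35],[0,0,0],45]
    - [[1,-38,-35],[0,0,0],45]
    - [[0,-39,-35],[0,0,0],45]
    - [[0,0,-35],[0,0,0],45]
    - [[0,0,-35],[0,0,0],45]
    - [[0,0,-35],[0,0,0],45]
    - [[0,0,0],[0,0,0],45]

```text
clock: 26.5
position: [0.5234, -0.2512, 0.1007]
ee_rot: [0.999, -0.038, -0.002, -0.002]
ft_force: [1.2, -0.4, -0.0]
grip_width: 0.526
```

```bash
python3 - <<'E'
from h import *
o=readout.get_obs(); print(o['position'],o['ee_rot'],o['joint_pos'])
t=camera("top"); cv2.imwrite("pics/t13.png",t); crop(t,190,150,450,340,3,"pics/t13c.png")
s=camera("scene"); cv2.imwrite("pics/s13.png",s); crop(s,180,150,480,370,2.6,"pics/s13c.png")
E
```

```text
[ 0.52337691 -0.25122406  0.10068912] [ 0.9992657  -0.03821563 -0.0022295  -0.0016298 ] [ 0.84337891  0.40865429 -0.57936694  1.70335174  0.24337598  1.10793115
  0.11466176]
```

View pics/t13c.png

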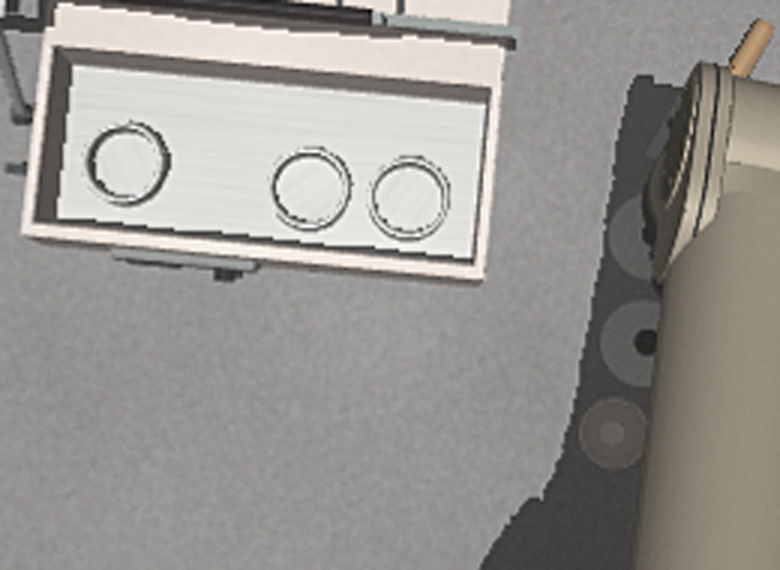

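View pics/s13c.png

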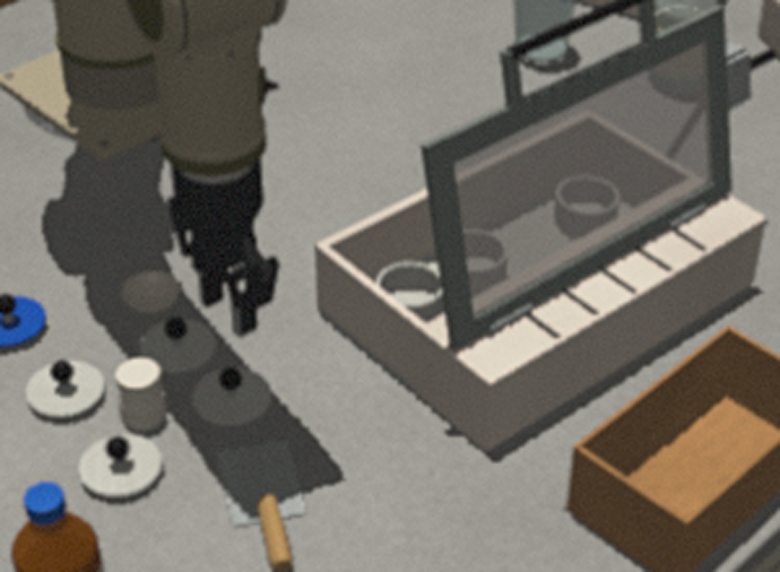

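Request:
play_rows:
  rows:
    - [[0,0,-20],[0,0,0],45]
    - [[0,0,-20],[0,0,0],45]
    - [[0,0,0],[0,0,0],45]

```text
clock: 26.98
position: [0.5233, -0.2528, 0.0614]
ee_rot: [0.999, -0.039, -0.001, -0.001]
ft_force: [-0.0, -1.0, -0.1]
grip_width: 0.53
```

```bash
python3 - <<'E'
from h import *
o=readout.get_obs(); print(o['position'],o['ee_rot'])
t=cv2.imread("pics/t13.png"); g=cv2.cvtColor(t,cv2.COLOR_BGR2GRAY)
for (u,v) in ((232.5,204.5),(294,212.8),(326.5,215.9)):
    # edge points radially outermost dark->: threshold dark ring
    m=np.zeros_like(g); cv2.circle(m,(round(u),round(v)),17,255,-1)
    d=((g<170)&(m>0)).astype(np.uint8)
    n,l,st,ce=cv2.connectedComponentsWithStats(d); 
    ys,xs=np.nonzero(d); pts=np.stack([xs,ys],1).astype(np.float32)
    h=cv2.convexHull(pts); e=cv2.fitEllipse(h); (cx,cy),r=cv2.minEnclosingCircle(pts)
    print(np.round(e[0],2),np.round(e[1],1),(round(cx,2),round(cy,2),round(r,1)))
crop(t,210,180,350,240,5.5,"pics/t13p.png")
E
```

```text
[ 0.5232885  -0.25284105  0.0613898 ] [ 9.99236743e-01 -3.90300352e-02 -1.43789331e-03 -7.21682903e-04]
[232.41 204.39] [27.2 28.3] (232.11, 204.29, 14.3)
[293.32 212.84] [26.3 28.3] (292.86, 212.62, 14.2)
[326.25 216.  ] [26.1 28.8] (326.38, 215.87, 14.3)
```

View pics/t13p.png

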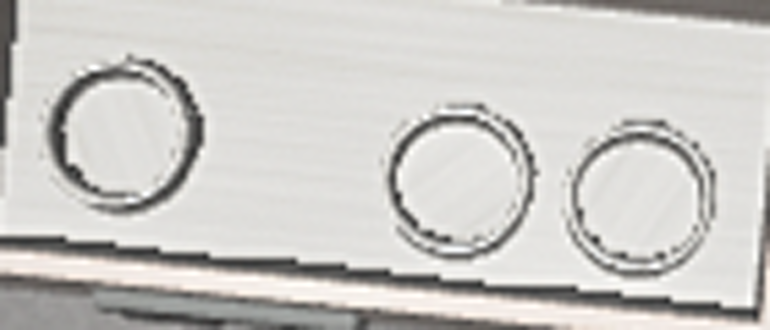

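```bash
python3 - <<'E'
from h import *
for (u,v) in ((232.5,204.4),(293.5,212.8),(326.3,215.8)):
    p=plane("top",u,v,.043); print(p.round(4),w2c(p).round(4))
s=cv2.imread("pics/s13.png"); crop(s,310,205,440,285,6,"pics/s13p.png")
E
```

```text
[0.5732 0.1859 0.043 ] [-0.0115  0.1152  0.043 ]
[0.5547 0.0325 0.043 ] [-0.0178 -0.0392  0.043 ]
[ 0.5486 -0.0495  0.043 ] [-0.0173 -0.1214  0.043 ]
```

View pics/s13p.png

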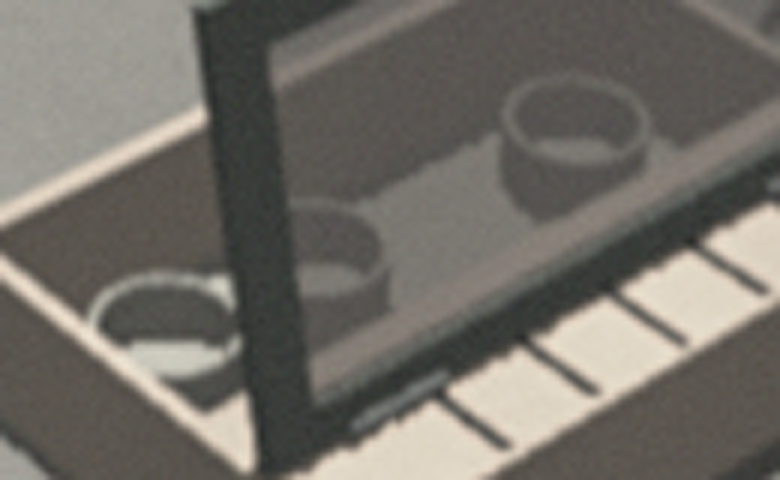

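Request:
play_rows:
  rows:
    - [[1,-2,-20],[0,0,0],45]
    - [[0,0,-15],[0,0,0],45]
    - [[0,0,-10],[0,0,0],45]
    - [[0,0,0],[0,0,0],45]
    - [[0,0,0],[0,0,0],10]
    - [[0,0,0],[0,0,0],10]
    - [[0,0,0],[0,0,0],10]
    - [[0,0,0],[0,0,0],10]
  force: 30

```text
clock: 27.98
position: [0.526, -0.2555, 0.019]
ee_rot: [0.999, -0.039, 0.001, 0.0]
ft_force: [-0.2, 0.9, 5.5]
grip_width: 0.229
```

```bash
python3 - <<'E'
from h import *
for z in (.65,.7,.75,.8): print(z,plane("top",140+430/2.5,100+85/2.5,z), plane("top",140+340/2.5,100+110/2.5,z), plane("top",140+530/2.5,100+110/2.5,z))
print(plane("scene",310+574/6,205+118/6,.043))
E
```

```text
0.65 [ 0.58934522 -0.01919574  0.65      ] [0.57380481 0.03237562 0.65      ] [ 0.57560875 -0.07700946  0.65      ]
0.7 [ 0.57558476 -0.01996661  0.7       ] [0.56101018 0.02839964 0.7       ] [ 0.56270201 -0.07418726  0.7       ]
0.75 [ 0.56182431 -0.02073748  0.75      ] [0.54821555 0.02442366 0.75      ] [ 0.54979527 -0.07136505  0.75      ]
0.8 [ 0.54806386 -0.02150834  0.8       ] [0.53542093 0.02044767 0.8       ] [ 0.53688853 -0.06854285  0.8       ]
[0.57733427 0.18917649 0.043     ]
```

Request:
play_rows:
  rows:
    - [[0,0,10],[0,0,0],10]
    - [[0,0,20],[0,0,0],10]
    - [[0,0,25],[0,0,0],10]
    - [[0,0,25],[0,0,0],10]
    - [[0,0,25],[0,0,0],10]
    - [[0,0,25],[0,0,0],10]
    - [[0,0,20],[0,0,0],10]
    - [[0,0,0],[0,0,0],10]

```text
clock: 28.98
position: [0.5263, -0.2557, 0.1703]
ee_rot: [0.999, -0.039, 0.001, 0.001]
ft_force: [0.8, 0.1, -1.0]
grip_width: 0.23
```

```bash
python3 - <<'E'
from h import *
o=readout.get_obs(); print(o['position'],o['ee_rot'])
s=camera("scene"); cv2.imwrite("pics/s14.png",s); crop(s,140,100,400,340,2.5,"pics/s14c.png")
E
```

```text
[ 0.52632097 -0.25565489  0.17031426] [ 9.99233379e-01 -3.91169638e-02  1.40847155e-03  7.30940940e-04]
```

View pics/s14c.png

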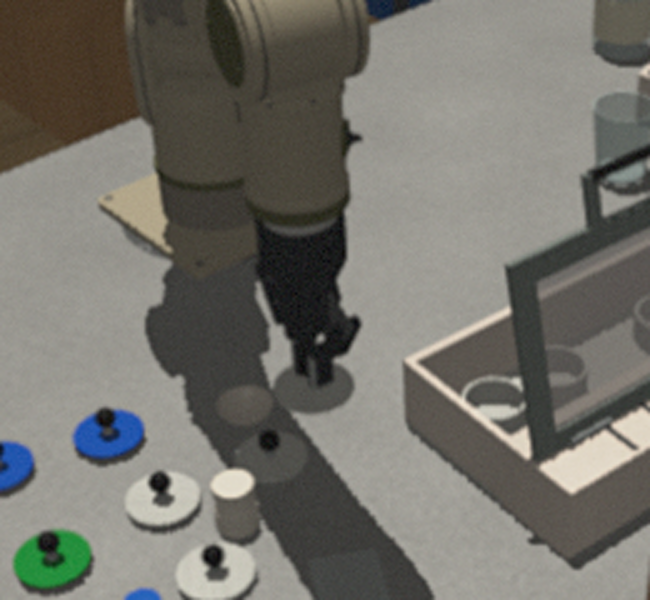

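Request:
play_rows:
  rows:
    - [[2,15,0],[0,0,0],10]
    - [[4,30,0],[0,0,0],10]
    - [[4,40,0],[0,0,0],10]
    - [[5,45,0],[0,0,0],10]
    - [[5,45,0],[0,0,0],10]
    - [[5,45,0],[0,0,0],10]
    - [[5,45,0],[0,0,0],10]
    - [[5,45,0],[0,0,0],10]
    - [[5,45,0],[0,0,0],10]
    - [[4,40,0],[0,0,0],10]
    - [[3,30,0],[0,0,0],10]
    - [[2,17,0],[0,0,0],10]

```text
clock: 30.52
position: [0.5732, 0.1893, 0.1675]
ee_rot: [0.999, -0.038, -0.001, -0.0]
ft_force: [-0.5, -0.3, -1.0]
grip_width: 0.229
```

Request:
play_rows:
  rows:
    - [[0,0,0],[0,0,0],10]
    - [[0,0,-20],[0,0,0],10]
    - [[0,0,-20],[0,0,0],10]
    - [[0,0,-20],[0,0,0],10]
    - [[0,0,-10],[0,0,0],10]
    - [[0,0,-5],[0,0,0],10]
    - [[0,0,0],[0,0,0],10]

```text
clock: 31.4
position: [0.5746, 0.1868, 0.0934]
ee_rot: [0.999, -0.039, 0.0, -0.0]
ft_force: [0.7, 0.3, 0.2]
grip_width: 0.233
```

```bash
python3 - <<'E'
from h import *
o=readout.get_obs(); print(o['position'],o['ft_force'])
s=camera("scene"); crop(s,310,100,450,285,4.2,"pics/s15.png")
E
```

```text
[0.57457777 0.18680646 0.09336339] [0.74934589 0.26114107 0.23336848]
```

View pics/s15.png

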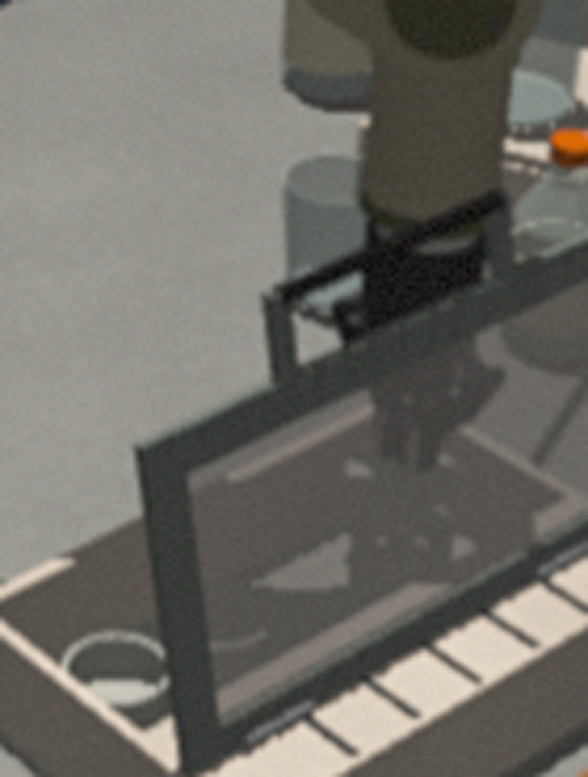

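Request:
play_rows:
  rows:
    - [[0,0,-10],[0,0,0],10]
    - [[0,0,-10],[0,0,0],10]
    - [[0,0,-7],[0,0,0],10]
    - [[0,0,-5],[0,0,0],10]
    - [[0,0,-4],[0,0,0],10]
    - [[0,0,0],[0,0,0],10]

```text
clock: 32.2
position: [0.5745, 0.187, 0.0573]
ee_rot: [0.999, -0.039, 0.0, -0.0]
ft_force: [-0.1, 0.3, 0.2]
grip_width: 0.227
```

Request:
play_rows:
  rows:
    - [[0,0,-2],[0,0,0],10]
    - [[0,0,-1],[0,0,0],10]
    - [[0,0,0],[0,0,0],10]

```text
clock: 32.58
position: [0.5749, 0.1872, 0.0548]
ee_rot: [0.999, -0.039, 0.001, -0.0]
ft_force: [1.0, 2.7, 3.4]
grip_width: 0.23
```

Request:
play_rows:
  rows:
    - [[0,0,0],[0,0,0],25]
    - [[0,0,0],[0,0,0],38]
    - [[0,0,0],[0,0,0],38]
    - [[0,0,0],[0,0,0],38]
    - [[0,0,15],[0,0,0],38]
    - [[0,0,25],[0,0,0],38]
    - [[0,0,30],[0,0,0],38]
    - [[0,0,30],[0,0,0],38]
    - [[0,-20,10],[0,0,0],38]
    - [[-5,-40,0],[0,0,0],38]
    - [[-10,-40,0],[0,0,0],38]
    - [[-10,-40,0],[0,0,0],38]

```text
clock: 34.08
position: [0.5493, 0.0456, 0.1654]
ee_rot: [0.999, -0.039, 0.001, 0.0]
ft_force: [0.2, -0.9, -0.1]
grip_width: 0.444
```

Request:
play_rows:
  rows:
    - [[-10,-40,0],[0,0,0],45]
    - [[-15,-40,0],[0,0,0],45]
    - [[-15,-40,0],[0,0,0],45]
    - [[-15,-40,0],[0,0,0],45]
    - [[-15,-40,0],[0,0,0],45]
    - [[-15,-30,0],[0,0,0],45]
    - [[0,0,0],[0,0,0],45]

```text
clock: 34.95
position: [0.4636, -0.1858, 0.1652]
ee_rot: [0.999, -0.041, 0.0, 0.001]
ft_force: [-0.0, 0.8, 0.4]
grip_width: 0.529
```

```bash
python3 - <<'E'
from h import *
o=readout.get_obs(); print(o['position'])
t=camera("top"); cv2.imwrite("pics/t16.png",t); crop(t,190,150,500,370,2.5,"pics/t16c.png")
s=camera("scene"); cv2.imwrite("pics/s16.png",s); crop(s,180,150,480,370,2.6,"pics/s16c.png")
E
```

```text
[ 0.46357387 -0.18583103  0.16524291]
```

View pics/t16c.png

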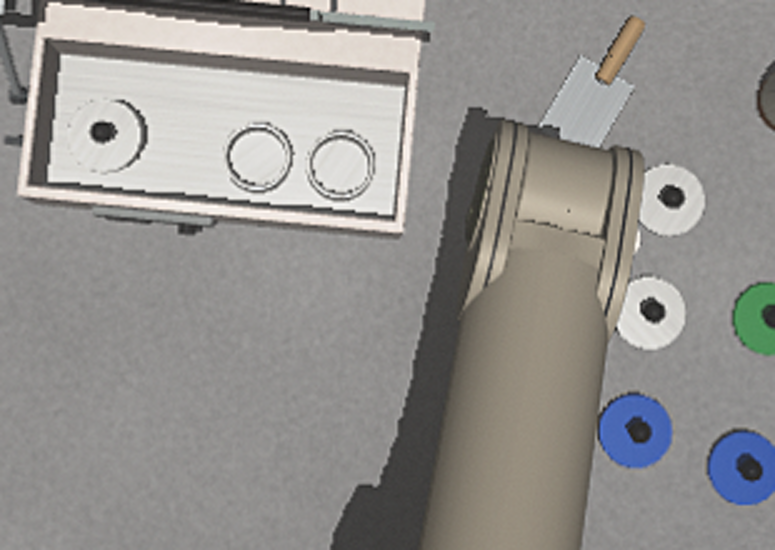

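View pics/s16c.png

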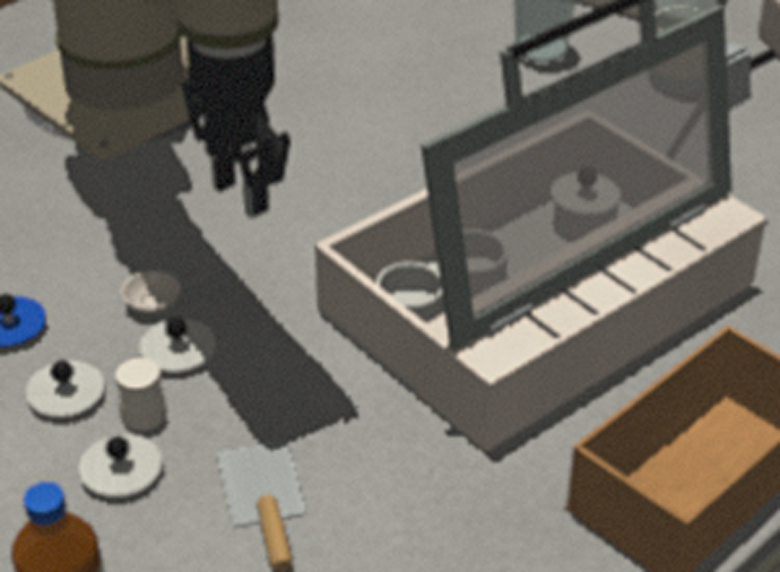

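Request:
play_rows:
  rows:
    - [[-10,-20,-10],[0,0,0],42]
    - [[-10,-22,-20],[0,0,0],42]
    - [[-8,-21,-20],[0,0,0],42]
    - [[0,0,-25],[0,0,0],42]
    - [[0,0,-25],[0,0,0],42]
    - [[0,0,0],[0,0,0],42]

```text
clock: 35.8
position: [0.4363, -0.2444, 0.0633]
ee_rot: [0.999, -0.038, -0.001, -0.001]
ft_force: [-0.1, 0.4, 0.7]
grip_width: 0.491
```

Request:
play_rows:
  rows:
    - [[-1,-2,-20],[0,0,0],42]
    - [[0,0,-15],[0,0,0],42]
    - [[0,0,-10],[0,0,0],42]
    - [[0,0,0],[0,0,0],42]
    - [[0,0,0],[0,0,0],10]
    - [[0,0,0],[0,0,0],10]
    - [[0,0,0],[0,0,0],10]
    - [[0,0,0],[0,0,0],10]

```text
clock: 36.8
position: [0.436, -0.2485, 0.02]
ee_rot: [0.999, -0.039, 0.0, 0.0]
ft_force: [-1.7, 1.8, 6.5]
grip_width: 0.232
```

Request:
play_rows:
  rows:
    - [[0,0,10],[0,0,0],10]
    - [[0,0,20],[0,0,0],10]
    - [[0,0,30],[0,0,0],10]
    - [[0,0,30],[0,0,0],10]
    - [[0,0,30],[0,0,0],10]
    - [[10,20,30],[0,0,0],10]
    - [[15,35,0],[0,0,0],10]
    - [[18,40,0],[0,0,0],10]
    - [[18,40,0],[0,0,0],10]
    - [[18,40,0],[0,0,0],10]
    - [[18,40,0],[0,0,0],10]
    - [[14,40,0],[0,0,0],10]

```text
clock: 38.3
position: [0.5469, 0.0079, 0.1699]
ee_rot: [0.999, -0.039, 0.0, 0.0]
ft_force: [1.4, 0.2, -0.7]
grip_width: 0.23
```

Request:
play_rows:
  rows:
    - [[10,27,0],[0,0,0],10]
    - [[0,0,0],[0,0,0],10]
    - [[0,0,-25],[0,0,0],10]
    - [[0,0,-25],[0,0,0],10]
    - [[0,0,-20],[0,0,0],10]
    - [[0,0,-10],[0,0,0],10]
    - [[0,0,-10],[0,0,0],10]
    - [[0,0,0],[0,0,0],10]

```text
clock: 39.3
position: [0.5563, 0.0336, 0.079]
ee_rot: [0.999, -0.039, -0.0, -0.0]
ft_force: [-0.7, -0.2, -1.0]
grip_width: 0.229
```

Request:
play_rows:
  rows:
    - [[0,0,-8],[0,0,0],10]
    - [[0,0,-6],[0,0,0],10]
    - [[0,0,-4],[0,0,0],10]
    - [[0,0,-4],[0,0,0],10]
    - [[0,0,-1],[0,0,0],10]
    - [[0,0,0],[0,0,0],10]

```text
clock: 40.05
position: [0.5565, 0.0337, 0.0564]
ee_rot: [0.999, -0.039, 0.0, -0.0]
ft_force: [-0.6, 0.1, -0.1]
grip_width: 0.235
```

Request:
play_rows:
  rows:
    - [[0,0,-1],[0,0,0],10]
    - [[0,0,0],[0,0,0],10]
    - [[0,0,0],[0,0,0],25]
    - [[0,0,0],[0,0,0],38]
    - [[0,0,0],[0,0,0],38]
    - [[0,0,15],[0,0,0],38]
    - [[0,0,25],[0,0,0],38]
    - [[0,0,30],[0,0,0],38]
    - [[0,0,30],[0,0,0],38]
    - [[-10,-35,10],[0,0,0],38]
    - [[-15,-40,0],[0,0,0],38]
    - [[-15,-40,0],[0,0,0],38]

```text
clock: 41.55
position: [0.5163, -0.0823, 0.1666]
ee_rot: [0.999, -0.039, 0.001, 0.0]
ft_force: [0.5, 0.0, -0.2]
grip_width: 0.444
```

Request:
play_rows:
  rows:
    - [[-15,-35,0],[0,0,0],45]
    - [[-15,-35,0],[0,0,0],45]
    - [[-15,-35,0],[0,0,0],45]
    - [[0,0,0],[0,0,0],45]

```text
clock: 42.05
position: [0.4704, -0.1893, 0.1662]
ee_rot: [0.999, -0.041, 0.0, 0.001]
ft_force: [-0.7, 1.2, -0.3]
grip_width: 0.527
```

```bash
python3 - <<'E'
from h import *
o=readout.get_obs(); print(o['position'])
t=camera("top"); cv2.imwrite("pics/t17.png",t); crop(t,190,150,500,370,2.5,"pics/t17c.png")
s=camera("scene"); cv2.imwrite("pics/s17.png",s); crop(s,180,150,480,370,2.6,"pics/s17c.png")
for p in lids(t,[(457,229),(449,274)]): print(p)
E
```

```text
[ 0.4704426  -0.18929083  0.16621917]
(array([ 0.5247178 , -0.38147717]), array([ 0.52292106, -0.38602943]), 584.0)
(array([ 0.40944511, -0.36225728]), array([ 0.40950556, -0.36559391]), 641.0)
```

View pics/t17c.png

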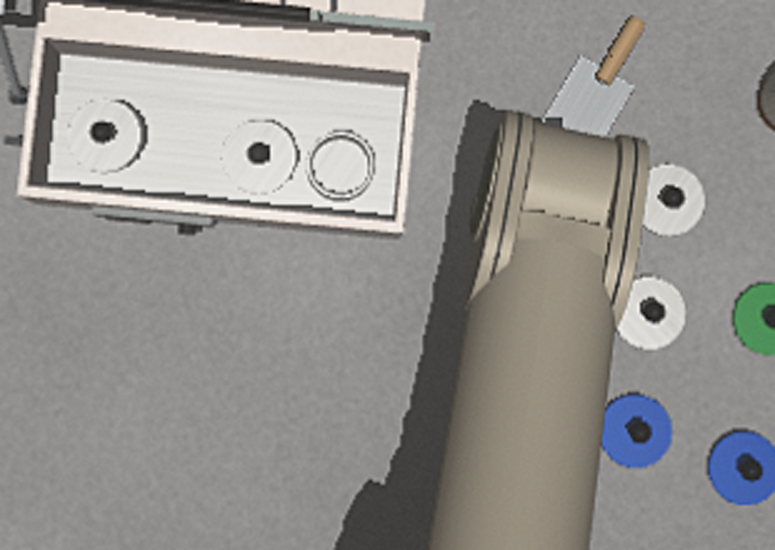

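View pics/s17c.png

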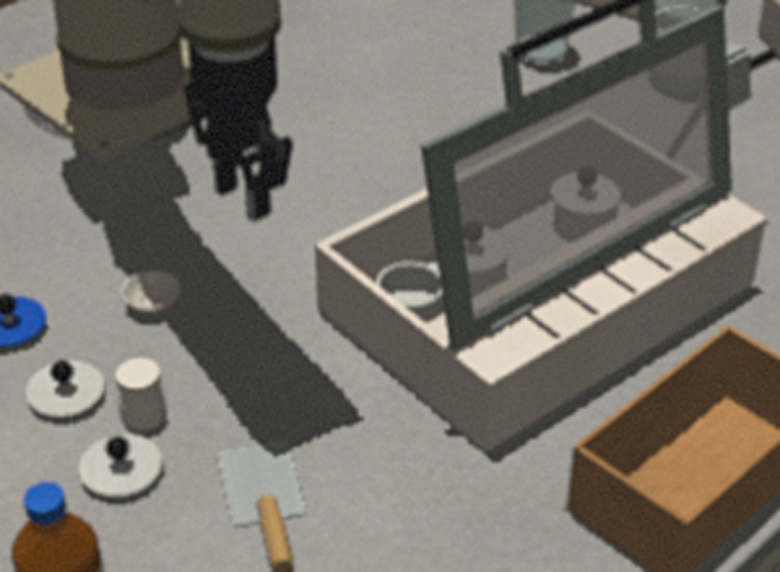

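Request:
play_rows:
  rows:
    - [[-12,-30,0],[0,0,0],42]
    - [[-12,-35,0],[0,0,0],42]
    - [[-12,-40,0],[0,0,0],42]
    - [[-12,-40,0],[0,0,0],42]
    - [[-12,-29,0],[0,0,0],42]
    - [[0,0,-25],[0,0,0],42]
    - [[0,0,-25],[0,0,0],42]
    - [[0,0,-25],[0,0,0],42]
    - [[0,0,-25],[0,0,0],42]
    - [[0,0,0],[0,0,0],42]

```text
clock: 43.4
position: [0.4117, -0.3584, 0.0643]
ee_rot: [0.999, -0.038, -0.001, -0.001]
ft_force: [0.2, -0.7, 0.5]
grip_width: 0.487
```

Request:
play_rows:
  rows:
    - [[-1,-3,-20],[0,0,0],42]
    - [[0,0,-15],[0,0,0],42]
    - [[0,0,-10],[0,0,0],42]
    - [[0,0,0],[0,0,0],42]
    - [[0,0,0],[0,0,0],10]
    - [[0,0,0],[0,0,0],10]
    - [[0,0,0],[0,0,0],10]
    - [[0,0,0],[0,0,0],10]

```text
clock: 44.4
position: [0.4109, -0.3636, 0.0209]
ee_rot: [0.999, -0.039, 0.0, 0.0]
ft_force: [0.3, -0.2, 6.1]
grip_width: 0.232
```

Request:
play_rows:
  rows:
    - [[0,0,10],[0,0,0],10]
    - [[0,0,20],[0,0,0],10]
    - [[0,0,30],[0,0,0],10]
    - [[0,0,30],[0,0,0],10]
    - [[0,0,30],[0,0,0],10]
    - [[0,10,30],[0,0,0],10]
    - [[10,25,0],[0,0,0],10]
    - [[20,40,0],[0,0,0],10]
    - [[20,40,0],[0,0,0],10]
    - [[20,40,0],[0,0,0],10]
    - [[20,40,0],[0,0,0],10]
    - [[20,40,0],[0,0,0],10]

```text
clock: 45.9
position: [0.521, -0.1271, 0.1718]
ee_rot: [0.999, -0.039, 0.001, 0.0]
ft_force: [0.6, -0.8, -1.0]
grip_width: 0.232
```

Request:
play_rows:
  rows:
    - [[15,40,0],[0,0,0],10]
    - [[10,30,0],[0,0,0],10]
    - [[5,10,0],[0,0,0],10]
    - [[0,0,-20],[0,0,0],10]
    - [[0,0,-25],[0,0,0],10]
    - [[0,0,-20],[0,0,0],10]
    - [[0,0,-10],[0,0,0],10]
    - [[0,0,-10],[0,0,0],10]
    - [[0,0,0],[0,0,0],10]

```text
clock: 47.02
position: [0.5503, -0.0484, 0.0849]
ee_rot: [0.999, -0.039, -0.0, -0.0]
ft_force: [0.5, 0.1, -0.9]
grip_width: 0.235
```

Request:
play_rows:
  rows:
    - [[0,0,-10],[0,0,0],10]
    - [[0,0,-8],[0,0,0],10]
    - [[0,0,-5],[0,0,0],10]
    - [[0,0,-4],[0,0,0],10]
    - [[0,0,-1],[0,0,0],10]
    - [[0,0,0],[0,0,0],10]

```text
clock: 47.78
position: [0.5506, -0.0483, 0.0574]
ee_rot: [0.999, -0.039, 0.0, -0.0]
ft_force: [-0.7, -0.3, -0.7]
grip_width: 0.23
```

Request:
play_rows:
  rows:
    - [[0,0,-1],[0,0,0],10]
    - [[0,0,0],[0,0,0],10]
    - [[0,0,0],[0,0,0],25]
    - [[0,0,0],[0,0,0],38]
    - [[0,0,0],[0,0,0],38]
    - [[0,0,15],[0,0,0],38]
    - [[0,0,25],[0,0,0],38]
    - [[0,0,30],[0,0,0],38]
    - [[0,0,30],[0,0,0],38]
    - [[-10,-35,10],[0,0,0],38]
    - [[-15,-40,0],[0,0,0],38]
    - [[-15,-40,0],[0,0,0],38]

```text
clock: 49.28
position: [0.5103, -0.1644, 0.1677]
ee_rot: [0.999, -0.039, 0.001, 0.0]
ft_force: [1.1, -0.4, 0.5]
grip_width: 0.446
```

```bash
python3 - <<'E'
from h import *
o=readout.get_obs(); print(o['position'])
t=camera("top"); cv2.imwrite("pics/t18.png",t); crop(t,190,120,500,340,2.5,"pics/t18c.png")
s=camera("scene"); cv2.imwrite("pics/s18.png",s); crop(s,300,150,480,300,4.3,"pics/s18c.png")
E
```

```text
[ 0.51033088 -0.16435346  0.16772072]
```

View pics/t18c.png

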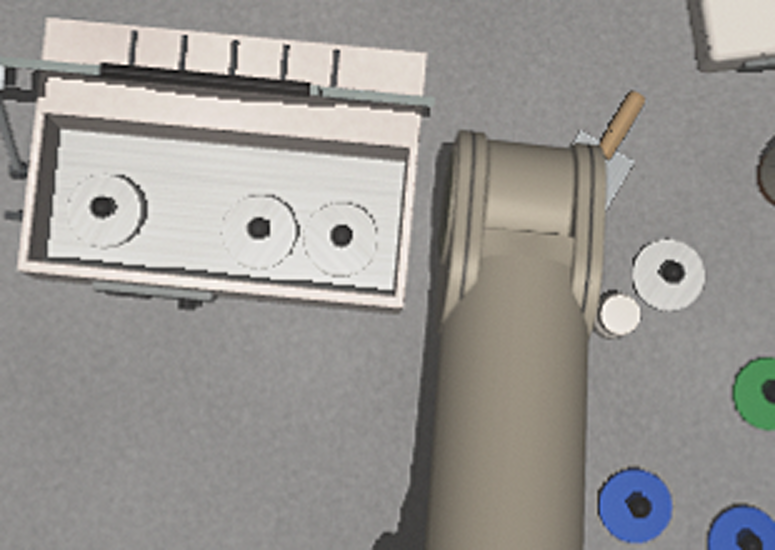

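View pics/s18c.png

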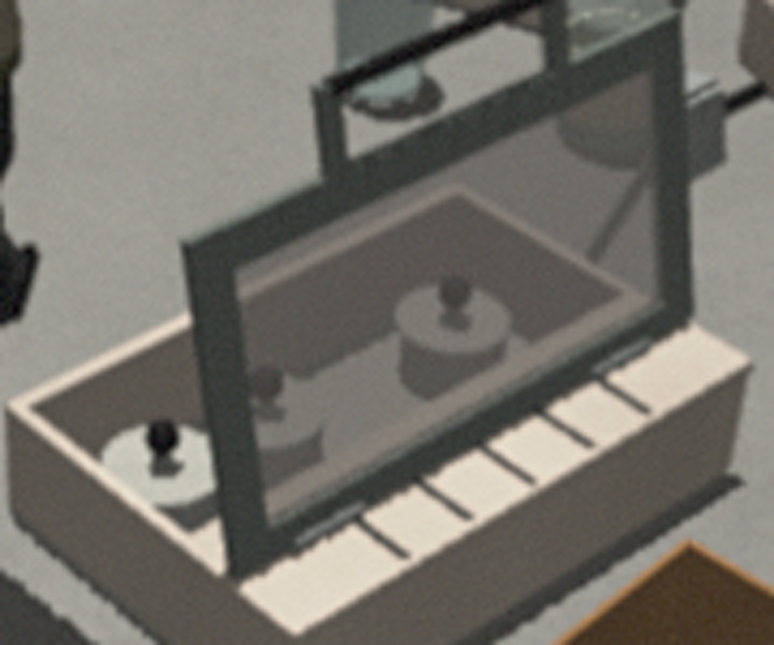

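```bash
python3 - <<'E'
from h import *
for a,b in (((102,206),(455,292)),((259,228),(266,383)),((342,235),(162,438))):
    p,e=tri(300+b[0]/4.3,150+b[1]/4.3,190+a[0]/2.5,120+a[1]/2.5); print(p.round(4),e.round(4))
print("handle pos at 1.345",c2w((.12-.245*np.cos(1.345),0,0)))
E
```

```text
[0.5755 0.1875 0.0658] 0.002
[0.5565 0.0322 0.0652] 0.0023
[ 0.5507 -0.0499  0.0652] 0.0013
handle pos at 1.345 [0.6404656  0.06495975 0.        ]
```

Request:
play_rows:
  rows:
    - [[0,0,40],[0,0,0],42]
    - [[0,0,50],[0,0,0],42]
    - [[0,0,50],[0,0,0],42]
    - [[0,10,50],[0,0,0],42]
    - [[0,30,20],[0,0,0],42]
    - [[15,35,0],[0,0,0],42]
    - [[20,35,0],[0,0,0],42]
    - [[25,35,0],[0,0,0],42]
    - [[25,35,0],[0,0,0],42]
    - [[25,30,0],[0,0,0],42]
    - [[20,20,0],[0,0,0],42]
    - [[0,0,0],[0,0,0],42]

```text
clock: 50.88
position: [0.6406, 0.0696, 0.3763]
ee_rot: [0.999, -0.037, -0.0, -0.001]
ft_force: [-0.4, -0.9, -0.3]
grip_width: 0.495
```

Now pinch the handle and lift the hood to ~1.60.

Request:
play_rows:
  rows:
    - [[-1,-2,-15],[0,0,0],42]
    - [[0,0,-20],[0,0,0],42]
    - [[0,0,-15],[0,0,0],42]
    - [[0,0,-10],[0,0,0],42]
    - [[0,0,0],[0,0,0],42]
    - [[0,0,0],[0,0,0],5]
    - [[0,0,0],[0,0,0],5]
    - [[0,0,0],[0,0,0],5]
    - [[0,0,0],[0,0,0],5]
  force: 40

```text
clock: 52.0
position: [0.6399, 0.0648, 0.3171]
ee_rot: [0.999, -0.039, 0.001, -0.0]
ft_force: [0.9, 0.8, 5.0]
grip_width: 0.119
```

Request:
play_rows:
  rows:
    - [[4,0,1],[0,0,0],5]
    - [[6,-1,1],[0,0,0],5]
    - [[6,0,1],[0,0,0],5]
    - [[6,-1,1],[0,0,0],5]
    - [[6,0,1],[0,0,0],5]
    - [[6,-1,0],[0,0,0],5]
    - [[6,0,0],[0,0,0],5]
    - [[6,-1,0],[0,0,0],5]
    - [[6,0,0],[0,0,0],5]
    - [[6,-1,0],[0,0,0],5]
    - [[5,0,0],[0,0,0],5]
    - [[0,0,0],[0,0,0],5]

```text
clock: 53.5
position: [0.7031, 0.0598, 0.322]
ee_rot: [0.999, -0.039, 0.001, -0.0]
ft_force: [0.6, 0.6, 7.2]
grip_width: 0.118
```

```bash
python3 - <<'E'
from h import *
s=camera("scene"); crop(s,340,100,480,250,4,"pics/s19.png")
t=camera("top"); crop(t,140,100,240,220,5,"pics/t19.png")
o=readout.get_obs(); c=w2c(o['position']); print(o['position'],c,np.arccos((.12-c[0])/.245),o['ft_force'])
E
```

```text
[0.70300427 0.05982183 0.32206003] [ 1.27898007e-01 -1.35016752e-04  3.22060025e-01] 1.6030386745251302 [0.26922688 0.75766667 6.68380701]
```

View pics/s19.png

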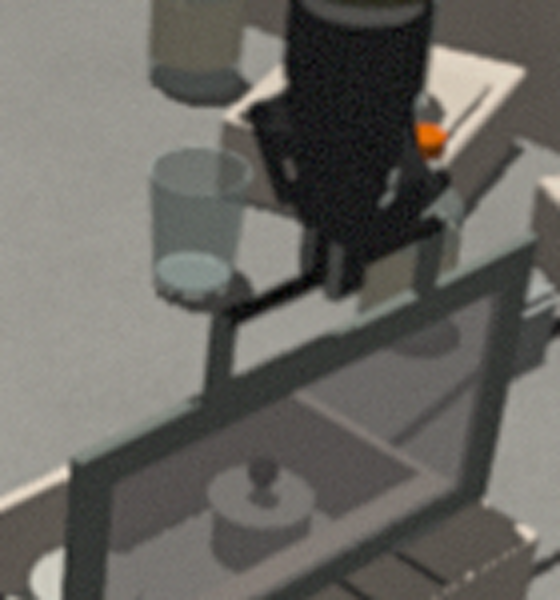

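View pics/t19.png

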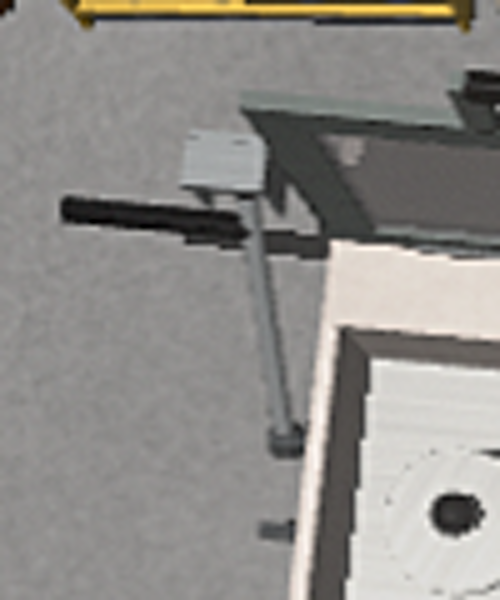

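Request:
play_rows:
  rows:
    - [[0,0,0],[0,0,0],20]
    - [[0,0,0],[0,0,0],42]
    - [[0,0,0],[0,0,0],42]
    - [[0,0,0],[0,0,0],42]
    - [[0,0,15],[0,0,0],42]
    - [[0,0,25],[0,0,0],42]
    - [[0,0,30],[0,0,0],42]
    - [[0,0,0],[0,0,0],42]

```text
clock: 54.6
position: [0.7029, 0.0602, 0.395]
ee_rot: [0.999, -0.039, 0.002, -0.001]
ft_force: [-0.1, 0.2, -0.2]
grip_width: 0.493
```

```bash
python3 - <<'E'
from h import *
s=camera("scene"); crop(s,340,100,480,250,4,"pics/s20.png")
t=camera("top"); crop(t,140,100,240,220,5,"pics/t20.png"); cv2.imwrite("pics/t20f.png",t); cv2.imwrite("pics/s20f.png",s)
E
```

```text
(no output)
```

View pics/s20.png

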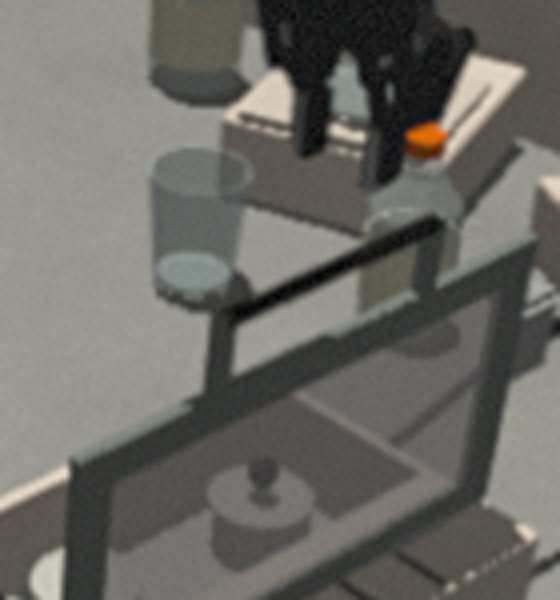

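View pics/t20.png

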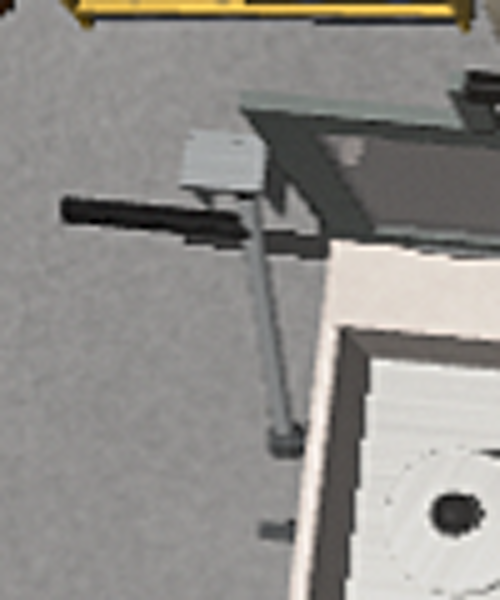

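```bash
python3 - <<'E'
from h import *
for ph in (2.05,2.1,2.15,2.2):
    p=(.02-.14*np.cos(ph),.293,.06+.14*np.sin(ph)); g=c2w((p[0],.275,p[2]));print(ph,proj("top",c2w(p)),g)
E
```

```text
2.05 [150.9518497  146.46793343] [0.68173245 0.33753719 0.18423073]
2.1 [151.71416676 144.22222651] [0.68784121 0.33704855 0.18084931]
2.15 [152.50031993 142.09852005] [0.69377388 0.33657399 0.17716583]
2.2 [153.30759927 140.10226421] [0.69951563 0.33611471 0.1731895 ]
```

Request:
play_rows:
  rows:
    - [[0,35,0],[0,0,0],50]
    - [[-1,35,0],[0,0,0],50]
    - [[-1,35,0],[0,0,0],50]
    - [[-1,35,0],[0,0,0],50]
    - [[-1,35,0],[0,0,0],50]
    - [[-1,35,0],[0,0,0],50]
    - [[-1,35,-10],[0,0,0],50]
    - [[-1,32,-30],[0,0,0],50]
    - [[0,0,-40],[0,0,0],50]
    - [[0,0,-40],[0,0,0],50]
    - [[0,0,0],[0,0,0],50]

```text
clock: 56.08
position: [0.6945, 0.3353, 0.2672]
ee_rot: [0.999, -0.039, -0.003, 0.002]
ft_force: [-0.3, 0.2, 0.6]
grip_width: 0.582
```

Request:
play_rows:
  rows:
    - [[0,1,-25],[0,0,0],50]
    - [[0,0,-25],[0,0,0],50]
    - [[0,0,-25],[0,0,0],50]
    - [[0,0,-20],[0,0,0],50]
    - [[0,0,-9],[0,0,0],50]
    - [[0,0,0],[0,0,0],50]
    - [[0,0,0],[0,0,0],5]
    - [[0,0,0],[0,0,0],5]
    - [[0,0,0],[0,0,0],5]
    - [[0,0,0],[0,0,0],5]
    - [[0,0,0],[0,0,0],5]
  force: 25

```text
clock: 57.45
position: [0.696, 0.3379, 0.1681]
ee_rot: [0.999, -0.039, 0.001, -0.0]
ft_force: [2.3, 1.4, 4.6]
grip_width: 0.127
```

```bash
python3 - <<'E'
from h import *
r=arc(.14,2.15,0,26)
print(r[:12]);print(r[12:24],r[24:])
E
```

```text
[[-10, 1, 6], [-10, 1, 5], [-11, 0, 4], [-11, 1, 4], [-11, 1, 2], [-11, 1, 2], [-12, 1, 0], [-11, 1, 0], [-12, 1, -2], [-11, 1, -2], [-11, 1, -4], [-11, 0, -4]]
[[-10, 1, -5], [-10, 1, -6], [-10, 1, -7], [-8, 1, -7], [-9, 0, -8], [-7, 1, -9], [-7, 0, -9], [-6, 1, -10], [-5, 0, -11], [-4, 1, -11], [-3, 0, -11], [-3, 0, -11]] [[-1, 0, -11], [-1, 0, -12]]
```

Request:
play_rows:
  rows:
    - [[-10,1,6],[0,0,0],5]
    - [[-10,1,5],[0,0,0],5]
    - [[-11,0,4],[0,0,0],5]
    - [[-11,1,4],[0,0,0],5]
    - [[-11,1,2],[0,0,0],5]
    - [[-11,1,2],[0,0,0],5]
    - [[-12,1,0],[0,0,0],5]
    - [[-11,1,0],[0,0,0],5]
    - [[-12,1,-2],[0,0,0],5]
    - [[-11,1,-2],[0,0,0],5]
    - [[-11,1,-4],[0,0,0],5]
    - [[-11,0,-4],[0,0,0],5]

```text
clock: 58.95
position: [0.5627, 0.3481, 0.1779]
ee_rot: [0.999, -0.039, 0.0, -0.0]
ft_force: [2.3, 4.6, -3.8]
grip_width: 0.128
```

Request:
play_rows:
  rows:
    - [[-10,1,-5],[0,0,0],5]
    - [[-10,1,-6],[0,0,0],5]
    - [[-10,1,-7],[0,0,0],5]
    - [[-8,1,-7],[0,0,0],5]
    - [[-9,0,-8],[0,0,0],5]
    - [[-7,1,-9],[0,0,0],5]
    - [[-7,0,-9],[0,0,0],5]
    - [[-6,1,-10],[0,0,0],5]
    - [[-5,0,-11],[0,0,0],5]
    - [[-4,1,-11],[0,0,0],5]
    - [[-3,0,-11],[0,0,0],5]
    - [[-3,0,-11],[0,0,0],5]

```text
clock: 60.45
position: [0.4806, 0.3547, 0.0723]
ee_rot: [0.999, -0.039, -0.001, 0.0]
ft_force: [-2.3, 0.6, 0.3]
grip_width: 0.125
```

Request:
play_rows:
  rows:
    - [[-1,0,-11],[0,0,0],5]
    - [[-1,0,-8],[0,0,0],5]
    - [[0,0,0],[0,0,0],5]

```text
clock: 60.82
position: [0.4786, 0.3549, 0.0534]
ee_rot: [0.999, -0.039, -0.001, 0.0]
ft_force: [-5.9, 1.4, -0.5]
grip_width: 0.122
```

Request:
play_rows:
  rows:
    - [[0,0,-3],[0,0,0],5]
    - [[0,0,-2],[0,0,0],5]
    - [[0,0,0],[0,0,0],5]
    - [[0,0,0],[0,0,0],20]
    - [[0,0,0],[0,0,0],50]
    - [[0,0,0],[0,0,0],50]
    - [[0,0,0],[0,0,0],50]
    - [[0,0,20],[0,0,0],50]
    - [[0,0,30],[0,0,0],50]
    - [[0,0,40],[0,0,0],50]
    - [[0,0,50],[0,0,0],45]
    - [[0,0,50],[0,0,0],45]

```text
clock: 62.32
position: [0.4792, 0.3548, 0.2425]
ee_rot: [0.999, -0.039, 0.001, -0.0]
ft_force: [0.8, 1.0, 0.1]
grip_width: 0.525
```

Request:
play_rows:
  rows:
    - [[0,0,50],[0,0,0],42]
    - [[0,0,50],[0,0,0],42]
    - [[0,0,50],[0,0,0],42]
    - [[0,0,15],[0,0,0],42]
    - [[0,0,0],[0,0,0],42]

```text
clock: 62.95
position: [0.4792, 0.3551, 0.4056]
ee_rot: [0.999, -0.039, 0.001, -0.001]
ft_force: [0.6, 0.5, -0.9]
grip_width: 0.493
```

```bash
python3 - <<'E'
from h import *
o=readout.get_obs(); print(o['position'])
s=camera("scene"); crop(s,300,60,490,300,2.5,"pics/s21.png")
t=camera("top"); crop(t,140,100,390,270,3.2,"pics/t21.png")
E
```

```text
[0.47918262 0.35512784 0.40558664]
```

View pics/s21.png

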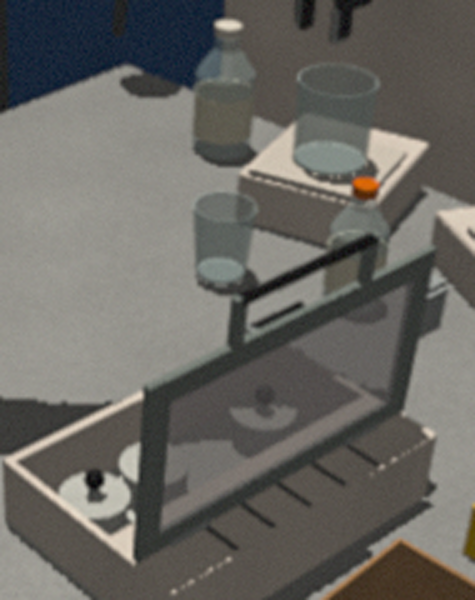

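View pics/t21.png

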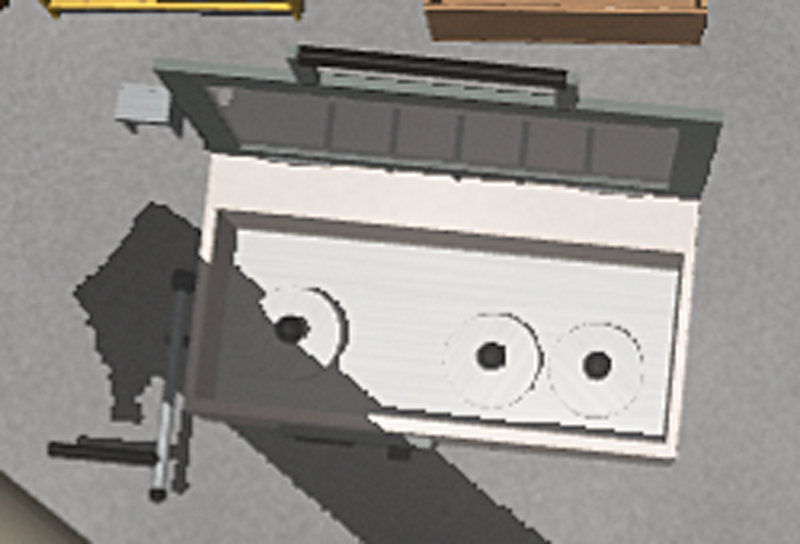

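Request:
play_rows:
  rows:
    - [[20,-26,0],[0,0,0],42]
    - [[20,-27,0],[0,0,0],42]
    - [[20,-27,0],[0,0,0],42]
    - [[20,-27,0],[0,0,0],42]
    - [[20,-27,0],[0,0,0],42]
    - [[20,-27,0],[0,0,0],42]
    - [[20,-27,0],[0,0,0],42]
    - [[20,-27,0],[0,0,0],42]
    - [[20,-27,0],[0,0,0],42]
    - [[22,-27,0],[0,0,0],42]
    - [[22,-26,0],[0,0,0],42]
    - [[0,0,0],[0,0,0],42]

```text
clock: 64.55
position: [0.7046, 0.0568, 0.4014]
ee_rot: [0.999, -0.041, -0.002, 0.001]
ft_force: [-0.2, 1.1, -0.4]
grip_width: 0.493
```

Request:
play_rows:
  rows:
    - [[0,0,-20],[0,0,0],42]
    - [[0,0,-25],[0,0,0],42]
    - [[0,0,-25],[0,0,0],42]
    - [[0,0,-14],[0,0,0],42]
    - [[0,0,0],[0,0,0],42]
    - [[0,0,0],[0,0,0],5]
    - [[0,0,0],[0,0,0],5]
    - [[0,0,0],[0,0,0],5]
    - [[0,0,0],[0,0,0],5]
  force: 40

```text
clock: 65.68
position: [0.7038, 0.06, 0.3215]
ee_rot: [0.999, -0.039, 0.001, -0.0]
ft_force: [0.1, 0.8, 6.2]
grip_width: 0.124
```

```bash
python3 - <<'E'
from h import *
r=arc(.247,1.6,0,30)
print(r[:12]);print(r[12:24],r[24:])
E
```

```text
[[-13, 1, 0], [-13, 2, -1], [-13, 1, -1], [-13, 1, -2], [-13, 1, -3], [-13, 1, -3], [-12, 1, -4], [-12, 1, -5], [-12, 1, -6], [-12, 1, -6], [-11, 0, -6], [-11, 1, -8]]
[[-11, 1, -7], [-10, 1, -9], [-10, 1, -9], [-9, 0, -9], [-8, 1, -10], [-8, 1, -10], [-8, 0, -11], [-7, 1, -11], [-6, 0, -12], [-6, 1, -12], [-5, 0, -12], [-5, 1, -12]] [[-4, 0, -13], [-3, 0, -13], [-2, 0, -13], [-2, 1, -13], [-1, 0, -13], [0, 0, -13]]
```

Request:
play_rows:
  rows:
    - [[-13,1,0],[0,0,0],5]
    - [[-13,2,-1],[0,0,0],5]
    - [[-13,1,-1],[0,0,0],5]
    - [[-13,1,-2],[0,0,0],5]
    - [[-13,1,-3],[0,0,0],5]
    - [[-13,1,-3],[0,0,0],5]
    - [[-12,1,-4],[0,0,0],5]
    - [[-12,1,-5],[0,0,0],5]
    - [[-12,1,-6],[0,0,0],5]
    - [[-12,1,-6],[0,0,0],5]

```text
clock: 66.92
position: [0.5772, 0.0702, 0.2896]
ee_rot: [0.999, -0.039, 0.0, 0.0]
ft_force: [-0.7, -1.3, 0.3]
grip_width: 0.122
```

Request:
play_rows:
  rows:
    - [[-11,0,-6],[0,0,0],5]
    - [[-11,1,-8],[0,0,0],5]
    - [[-11,1,-7],[0,0,0],5]
    - [[-10,1,-9],[0,0,0],5]
    - [[-10,1,-9],[0,0,0],5]
    - [[-9,0,-9],[0,0,0],5]
    - [[-8,1,-10],[0,0,0],5]
    - [[-8,1,-10],[0,0,0],5]
    - [[-8,0,-11],[0,0,0],5]
    - [[-7,1,-11],[0,0,0],5]

```text
clock: 68.18
position: [0.4842, 0.0776, 0.1986]
ee_rot: [0.999, -0.039, 0.0, 0.0]
ft_force: [2.2, -1.9, -3.4]
grip_width: 0.12
```

Request:
play_rows:
  rows:
    - [[-6,0,-12],[0,0,0],5]
    - [[-6,1,-12],[0,0,0],5]
    - [[-5,0,-12],[0,0,0],5]
    - [[-5,1,-12],[0,0,0],5]
    - [[-4,0,-13],[0,0,0],5]
    - [[-3,0,-13],[0,0,0],5]
    - [[-2,0,-13],[0,0,0],5]
    - [[-2,1,-13],[0,0,0],5]
    - [[0,0,0],[0,0,0],5]

```text
clock: 69.3
position: [0.4521, 0.0802, 0.0985]
ee_rot: [0.999, -0.039, 0.001, -0.0]
ft_force: [7.1, -0.5, -3.7]
grip_width: 0.119
```

Request:
play_rows:
  rows:
    - [[-1,0,-8],[0,0,0],5]
    - [[0,0,-7],[0,0,0],5]
    - [[0,0,-4],[0,0,0],5]
    - [[0,0,-3],[0,0,0],5]
    - [[0,0,0],[0,0,0],5]

```text
clock: 69.92
position: [0.4513, 0.0803, 0.078]
ee_rot: [0.999, -0.039, 0.001, 0.0]
ft_force: [-0.6, -4.2, 13.8]
grip_width: 0.117
```

Request:
play_rows:
  rows:
    - [[0,0,0],[0,0,0],5]
    - [[0,0,0],[0,0,0],20]
    - [[0,0,0],[0,0,0],42]
    - [[0,0,0],[0,0,0],42]
    - [[0,0,0],[0,0,0],42]
    - [[0,0,20],[0,0,0],42]
    - [[0,0,30],[0,0,0],42]
    - [[0,0,40],[0,0,0],42]
    - [[0,0,50],[0,0,0],42]
    - [[0,-20,40],[0,0,0],42]
    - [[0,-40,0],[0,0,0],42]
    - [[0,-40,0],[0,0,0],42]

```text
clock: 71.42
position: [0.4505, -0.0204, 0.2578]
ee_rot: [0.999, -0.039, 0.001, 0.0]
ft_force: [0.0, 0.7, 0.1]
grip_width: 0.49
```

Request:
play_rows:
  rows:
    - [[0,-40,0],[0,0,0],42]
    - [[0,-40,0],[0,0,0],42]
    - [[0,-40,0],[0,0,0],42]
    - [[0,-30,0],[0,0,0],42]
    - [[0,0,0],[0,0,0],42]
    - [[0,0,0],[0,0,0],42]

```text
clock: 72.18
position: [0.4506, -0.1685, 0.2572]
ee_rot: [0.999, -0.039, -0.0, -0.0]
ft_force: [-0.9, 0.3, 0.4]
grip_width: 0.495
```

```bash
python3 - <<'E'
from h import *
o=readout.get_obs(); print(o['clock'],o['position'],o['ft_force'])
s=camera("scene"); crop(s,230,120,490,330,2.9,"pics/s22.png"); cv2.imwrite("pics/s22f.png",s)
t=camera("top"); crop(t,140,110,390,270,3.2,"pics/t22.png"); cv2.imwrite("pics/t22f.png",t)
a=cv2.absdiff(t,cv2.imread("pics/top0.png"))[110:262,140:370]; print(a.mean(), (a.max(2)>60).sum())
E
```

```text
72.175 [ 0.45058341 -0.16848978  0.25724897] [-0.91902774  0.28119838  0.35142503]
3.8291189931350114 447
```

View pics/s22.png

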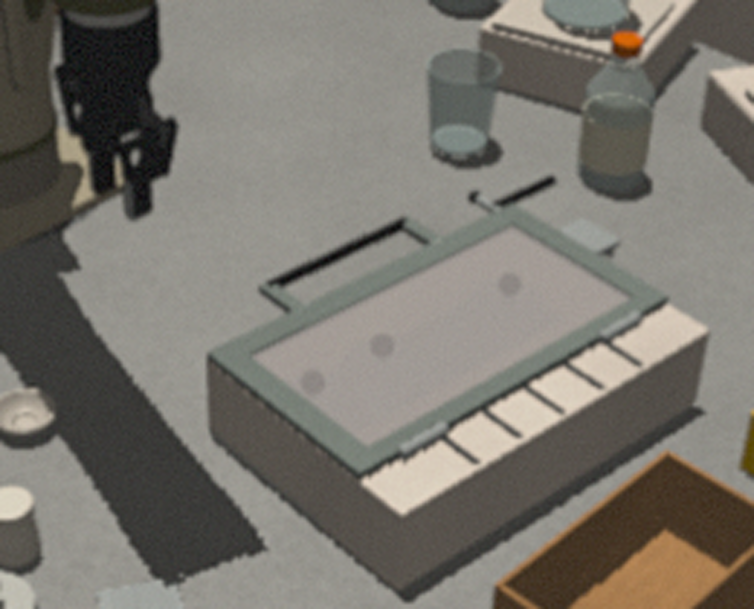

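View pics/t22.png

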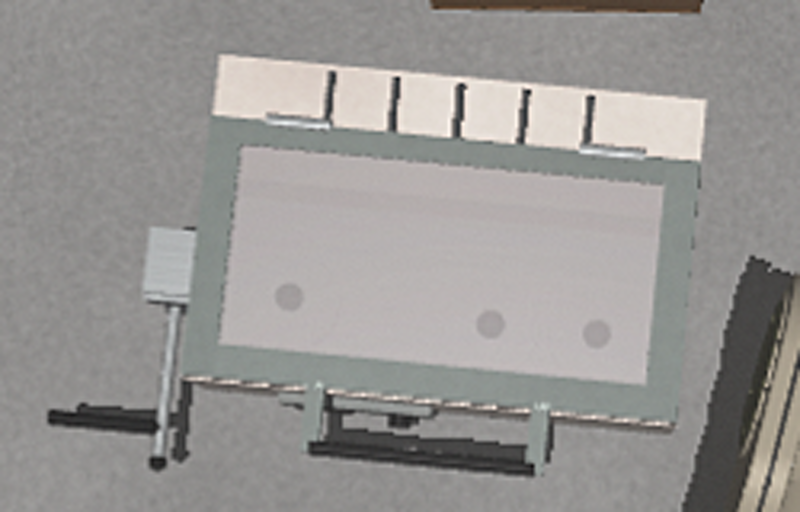

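View pics/t22f.png

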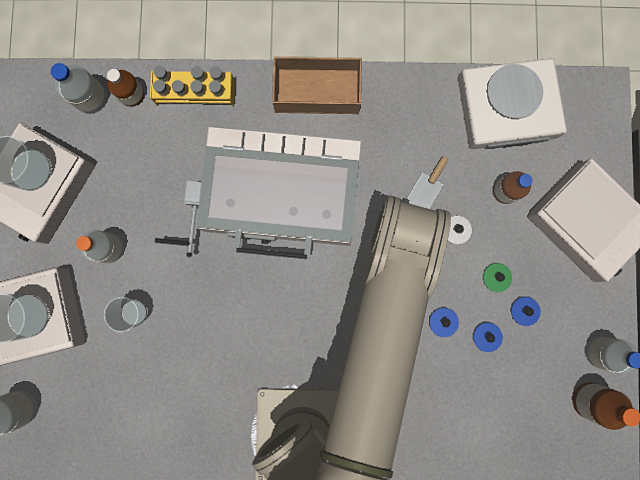

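The hood is shut, matching the start image. The rod is down and nothing has been knocked over. Handing in.

```bash
python3 - <<'E'
from h import *
print(manip.hand_in())
E
```

```text
the job is handed in; nothing more can be done
None
```

The job is done and handed in at about 72 s on the robot's clock. `hand_in` gives no verdict, so the checks below are mine, from the camera pictures and force readings.

- **Propping:** I lifted the hood to about 1.60 rad and swung the prop rod up until it leaned on the hood's ear. I then lowered the hood onto the rod, which held it by itself at about 1.34 rad. The joint values are worked out from the tool position, because they cannot be read directly. The ball in the socket was judged from the pictures and the push back at the handle.
- **Lids:** There were three pots in the cabinet, and each has a silver lid. Before shutting, the lid knobs measured about 65–66 mm high, against 67 mm expected when seated. In the horizontal plane they were within about 2 mm of where I measured the pots. The fourth silver lid stays on the bench, and I did not touch the blue and green look-alikes.
- **Closing:** I lifted the hood off the rod, folded the rod down and lowered the hood by its handle. The last pictures show the cabinet, handle and rod as in the start view, with a knob over each pot. All bystanders are upright and the gripper is clear of everything.
- **Checks that disagreed:** The two cameras differed by about 4 mm on the cabinet and pot positions, so I used the average. While lifting the hood, the force at the handle briefly reached about 30 N, and I corrected the path.

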